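# Put the chromatograph's accessories back in their holders

### The job

Put the four loose accessories on the bench back into the holders cut to their shape and size: the small vial in the small round recess, the jar in the large round recess, the square bottle in the square recess and the steel filter cartridge lying in the long recess, in any order. Lower each one gently until it sits flat on the floor of its recess, the three containers kept upright, and let go of it; drop nothing, and leave the white socket box and the glass beaker where they stand.

Things in the scene. Friction and masses are not known exactly. Their poses are not given: they have to be found in the camera images.
- vial: Small upright amber glass vial, 28 mm in diameter up to 58 mm above its foot, with an aluminium cap 25 mm in diameter, 72 mm high in all; 30 to 60 g. Origin: centre of its underside; z up along its axis.
- jar: Upright wide amber jar with a paper label and black lid, 54 mm in diameter (lid 55 mm), the lid from 48 to 66 mm above its foot, 66 mm high in all; 100 to 210 g. Origin: centre of its underside; z up along its axis.
- bottle: Upright white square plastic bottle, 46 x 46 mm in plan and straight-sided up to 68 mm above its foot, with a round black cap 30 mm in diameter, 85 mm high in all; 95 to 200 g. Origin: centre of its underside; z up, x and y square to its sides.
- cartridge: Lying steel filter cartridge, 104 mm long: a round barrel 32 mm in diameter and 80 mm long between two square aluminium end blocks 36 x 36 mm and 12 mm thick, on which it rests without rolling; 150 to 310 g. Origin: its middle, 18 mm above its underside; x along its length, z up.
- holder_vial: Fixed flat grey plastic plate 76 x 76 mm, 11 mm high, whose white-floored recess, 6 mm deep (floor 5 mm above the bench), is round, 44 mm in diameter. Origin: centre of the plate's underside, under the recess's centre; z up. Place of the vial.
- holder_jar: Fixed flat grey plastic plate 96 x 96 mm, 11 mm high, whose white-floored recess, 6 mm deep (floor 5 mm above the bench), is round, 70 mm in diameter. Origin: centre of the plate's underside, under the recess's centre; z up. Place of the jar.
- holder_bottle: Fixed flat grey plastic plate 90 x 90 mm, 11 mm high, whose white-floored recess, 6 mm deep (floor 5 mm above the bench), is square, 62 x 62 mm, sides parallel to the plate's x and y. Origin: centre of the plate's underside, under the recess's centre; z up. Place of the square bottle, its sides parallel to the recess's.
- holder_cartridge: Fixed flat grey plastic plate 144 x 74 mm, 11 mm high, whose white-floored recess, 6 mm deep (floor 5 mm above the bench), is oblong, 122 mm along the plate's x by 52 mm along its y. Origin: centre of the plate's underside, under the recess's centre; z up. Place of the cartridge, lying along x, either end first.
- socket_box: Loose white socket box, 85 x 55 mm and 38 mm high, two round grey outlets on top; not to be moved. Origin: centre of its underside; x along its length.
- beaker: Loose clear glass beaker, 68 mm in diameter at the rim and 85 mm high; not to be moved. Origin: centre of its underside; z up.
Mind the look-alikes: they are no part of the job. Leave any yellow look-alike of the cartridge alone.

How it is judged:
By the outcome, as a careful person would: the job done as asked, in the order asked, and still so for the second after the job is handed in, with the robot touching nothing.
It also fails if it takes over 109 s, if anything falls off the work surface, if the arm or the gripper's body presses on something with over 40 N, if the wrist force passes 120 N, or if a joint passes its speed limit or range.

### The arm

A 6-joint arm with a two-finger parallel gripper is mounted at the origin on the work surface. World frame = base frame: x ahead of the robot, y to its left, z up, the work surface at z = 0. Lengths are in mm, angles in rad, forces in N, time in s.
With the tool pointing down it reaches from about 225 to 875 mm from the base axis. Payload 3.4 kg.
Tool frame: the origin (TCP) lies midway between the tips of the shut fingers; the grasp point (between the pads) lies 19 mm behind it; x points along the fingers, y is the direction in which the jaws open and shut, and the axes are right-handed (so a half turn about x gives the same grasp; the last joint's range is limited). The gripper opens to 85 mm and grips with 20 to 120 N. Pads are 22 mm wide; open, the fingers measure 114 mm over their backs; the gripper's body (76 mm by 85 mm) begins 54 mm behind the grasp point. The pads swing forward as they close: fully open they stand 13 mm farther back than shut.
Start: joints at [-1.28, 0.276, 1.505, -0, 1.361, -0.121], TCP at [230.152, -526.966, 231.328] pointing down, gripper open.
Joint ranges: [-2.89, 2.89], [-0.75, 2.08], [0.22, 2.7], [-1.18, 4.32], [0.11, 2.71], [-2.7, 2.7]. Speed limits (rad/s): [2.57, 2.57, 3.14, 3.14, 3.14, 3.14].

### API

Orientations are given as a unit quaternion [w, x, y, z].
In Python, from plant import state, capture, hand_in gives the robot as it stands.
- The arm moves only by the tool apply_moves, never from a script. Its argument "steps" is a list of rows, each an object with "angular": the turn, a rotation vector about the tool's x, y, z normalised to -1 to 1, where 1 is 60 degrees, a list of three; "dp": the shift along the tool's x, y, z normalised to -1 to 1, where 1 is 0.1 m, a list of three; "jaw": the opening, from 0 (shut) to 1 (fully open). In form: [{"angular": [wx, wy, wz], "dp": [tx, ty, tz], "jaw": jaw}, ...]. A call has 1 to 12 rows; each row shifts and turns the commanded pose from where the row before left it, along the tool's axes as they then stand; what a row does not reach is not made up. A row lasts 1/10 s, in which the tool goes at most 50 mm and 8.59 degrees, less where a joint would pass 70% of its speed; a pose out of reach is approached as far as the arm can. A call with a number of a shift or a turn outside -1 to 1 is refused whole. A call with a gripper value outside its range is refused whole. The fingers move at their own pace and stop on an object; the grip force is fixed at half the most. Time passes only in rows, so rows that do not move let the fingers close. It gives the time, the measured TCP pose, the force and the opening at its end, in the units of the state.
- state(): the state, without advancing time (a new reading comes with each control period).
- capture(name): name is "scene" or "top" or "wrist"; returns a dict with "img" (400x640x3 uint8, red, green, blue), "fx", "fy", "cx", "cy" (pixels), "extrinsics" (4x4, takes a point from camera to world coordinates); the wrist camera has in their place "mount" (4x4, takes a point from camera to tool coordinates, whose origin is the TCP and whose axes are the tool frame's). Camera axes: x right, y up, looking along -z (the intrinsics and any distortion apply to the point x, -y, -z); pixel columns grow to the right and rows downward; lengths in mm; the calibration is good to about 2 mm. A picture is of the moment at which its call begins: read the wrist's pose just before it. There is no depth.
- hand_in(): hands the job in, once; it reports no verdict.
The state is a dict: "t": time; "joint_positions": joint angles; "joint_velocities": joint speeds; "joint_efforts": joint torques, N m; "tcp_pos": TCP position; "eef_rot": TCP orientation; "force": force on the tool from outside, world axes, zero at the start; "moment": the same for the moment, N m; "opening": finger opening in mm.
Only numpy, scipy, OpenCV 4.12 (cv2) and the standard library are available. Lean on these libraries where they do the work, as an engineer would, in place of code of your own. Each camera call takes 0.05 s, during which the arm holds its last target.

## Working session

There is one attempt and no reset: what is moved stays moved. The work goes in short steps, Python scripts to look and compute and a tool call to move; the robot and the scene stay as the last step left them, time stands still between calls to the robot, and variables do not carry over. Pictures are saved under pics/ and viewed, and the job is handed in when it is done.

Besides the shell and the picture viewer there is one more tool, called after "Call:" as a command line: name --argument value ..., lists and objects as JSON in quotes. apply_moves: Moves the arm, as the interface text tells. Scaled input: -1 to 1 covers 0.1 m each way for a shift and 60 degrees each way for a turn. Its arguments: {"type":"object","properties":{"steps":{"type":"array","items":{"type":"object","properties":{"angular":{"type":"array","items":{"type":"number"}},"dp":{"type":"array","items":{"type":"number"}},"jaw":{"type":"number"}}}}},"required":["steps"]}

```bash
ls; mkdir -p pics; python3 - <<'E'
from plant import state,capture
import cv2,numpy as np
s=state();print({k:np.round(v,3).tolist() for k,v in s.items()})
for n in("scene","top","wrist"):
    c=capture(n);cv2.imwrite(f"pics/{n}0.png",c["img"][:,:,::-1])
    print(n,{k:np.round(v,3).tolist() for k,v in c.items() if k!="img"})
E
```

```text
pics
{'t': 0.0, 'joint_positions': [-1.28, 0.277, 1.506, 0.0, 1.361, -0.121], 'joint_velocities': [0.001, 0.0, -0.001, 0.001, -0.002, 0.0], 'joint_efforts': [0.003, -41.678, -24.581, 0.0, 0.011, 0.0], 'tcp_pos': [229.989, -526.407, 230.435], 'eef_rot': [-0.144, -0.692, -0.145, 0.692], 'force': [-0.125, 0.23, -0.35], 'moment': [0.055, 0.025, -0.025], 'opening': 85.31}
scene {'fx': 503.09, 'fy': 503.09, 'cx': 326.015, 'cy': 194.985, 'extrinsics': [[-0.378, -0.722, 0.579, 1283.098], [0.926, -0.307, 0.222, 313.042], [0.018, 0.62, 0.784, 1097.538], [0.0, 0.0, 0.0, 1.0]]}
top {'fx': 486.252, 'fy': 486.252, 'cx': 324.122, 'cy': 197.497, 'extrinsics': [[0.006, 0.998, -0.055, 399.638], [-1.0, 0.006, -0.002, 6.06], [-0.002, 0.055, 0.998, 1395.085], [0.0, 0.0, 0.0, 1.0]]}
wrist {'fx': 339.405, 'fy': 339.405, 'cx': 323.16, 'cy': 197.791, 'mount': [[-0.0, 0.262, -0.965, -142.721], [1.0, -0.001, -0.001, 0.095], [-0.001, -0.965, -0.262, -64.728], [0.0, 0.0, 0.0, 1.0]]}
```

View pics/top0.png

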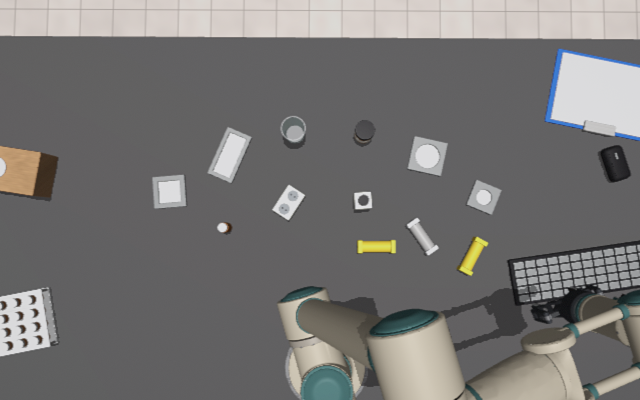

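View pics/scene0.png

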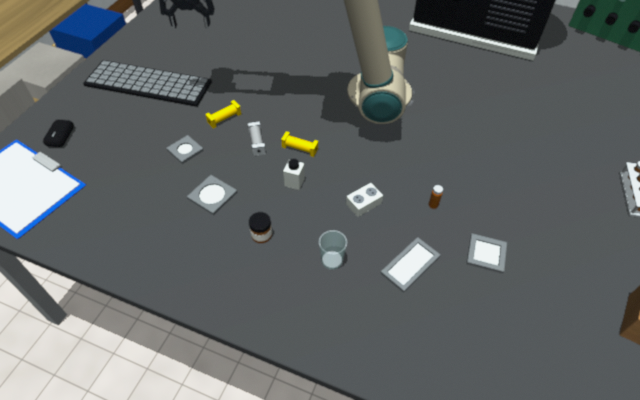

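The top view shows the candidates:
- **Cartridge:** the steel one is at (423,237). The yellow look-alikes are at (377,247) and (473,257).
- **Jar:** dark lid at (365,131).
- **Vial:** (223,228).
- **Bottle:** white with a black cap at (363,201), not to be confused with the socket box at (289,202).
- **Holders:** vial (484,197), jar (428,156), bottle (169,192), cartridge (230,155).
- **Beaker:** (293,130).

Next I'll check close crops and measure.

```bash
cat > h.py <<'E'
import numpy as np,cv2
def ray(c,uv,z,E=None):
    E=c["extrinsics"] if E is None else E
    E=np.array(E);d=np.array([(uv[0]-c["cx"])/c["fx"],-(uv[1]-c["cy"])/c["fy"],-1.])
    d=E[:3,:3]@d;o=E[:3,3];return o+d*(z-o[2])/d[2]
def proj(c,p):
    E=np.array(c["extrinsics"]);q=E[:3,:3].T@(np.array(p)-E[:3,3])
    return np.array([c["cx"]-c["fx"]*q[0]/q[2],c["cy"]+c["fy"]*q[1]/q[2]])
def blobs(c,mask,amin=30):
    cs,_=cv2.findContours(mask.astype(np.uint8),cv2.RETR_EXTERNAL,cv2.CHAIN_APPROX_NONE)
    return [k for k in cs if cv2.contourArea(k)>amin]
E
python3 - <<'E'
from plant import capture
from h import *
c=capture("top");im=c["img"]
a=cv2.resize(im[105:275,140:340],None,fx=4,fy=3.5*4/3.5,interpolation=cv2.INTER_CUBIC)[:600]
cv2.imwrite("pics/cl.png",cv2.resize(im[115:260,140:335],None,fx=4,fy=4,interpolation=cv2.INTER_CUBIC)[:,:,::-1])
cv2.imwrite("pics/cr.png",cv2.resize(im[110:275,335:520],None,fx=3.6,fy=3.6,interpolation=cv2.INTER_CUBIC)[:,:,::-1])
E
```

```text
(no output)
```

View pics/cl.png

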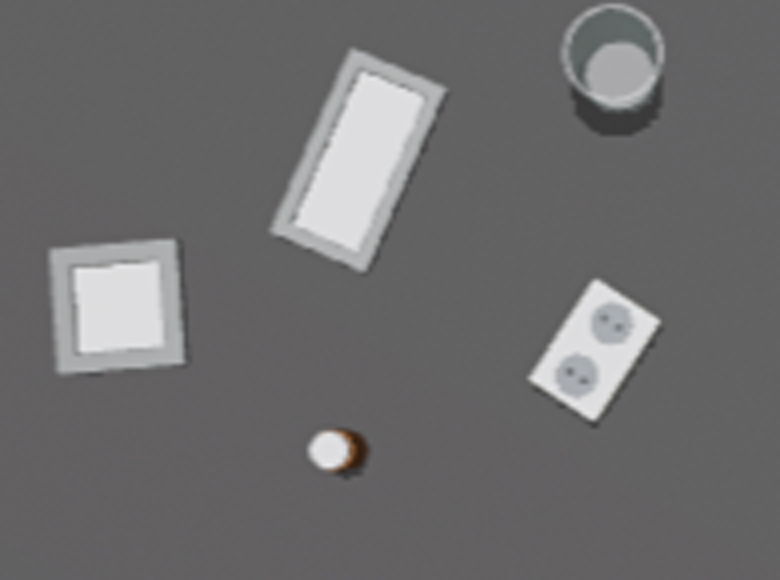

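View pics/cr.png

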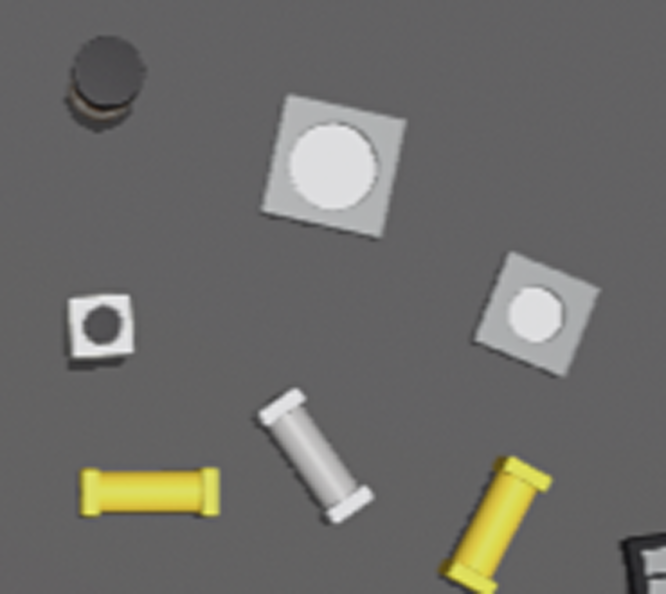

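```bash
python3 - <<'E'
from plant import capture
from h import *
c=capture("top");im=c["img"].astype(int);g=im.mean(2);sat=im.max(2)-im.min(2)
k=4
G=cv2.resize(g.astype(np.float32),None,fx=k,fy=k,interpolation=cv2.INTER_LINEAR)
S=cv2.resize(sat.astype(np.float32),None,fx=k,fy=k,interpolation=cv2.INTER_LINEAR)
def up(x): return (np.array(x)+.5)/k-.5
def meas(name,mask,uv,z):
    for b in blobs(c,mask,100):
        if cv2.pointPolygonTest(b,((uv[0]+.5)*k,(uv[1]+.5)*k),False)>=0 or name=='jar' and 0:
            pts=b[:,0,:]; W=np.array([ray(c,up(p),z)[:2] for p in pts],np.float32)
            r=cv2.minAreaRect(W);m=cv2.moments(W.reshape(-1,1,2));(cc,rad)=cv2.minEnclosingCircle(W)
            bx=cv2.boxPoints(r);L=bx[1]-bx[0];M=bx[2]-bx[1]
            if np.hypot(*M)>np.hypot(*L):L=M
            print(name,"rect c",np.round(r[0],1),"size",np.round(r[1],1),"long ang",round(np.degrees(np.arctan2(L[1],L[0])),1),"centroid",round(m['m10']/m['m00'],1),round(m['m01']/m['m00'],1),"rad",round(rad,1),"area",round(abs(m['m00'])));return
    print(name,"none")
br=(G>125)&(S<60)
for n,uv in dict(holder_vial=(484,190),holder_jar=(428,141),holder_bottle=(169,178),holder_cart=(230,155)).items():meas(n,br,uv,11)
wh=G>195
for n,uv in dict(holder_vial=(484,197),holder_jar=(428,156),holder_bottle=(169,192),holder_cart=(230,155)).items():meas(n+" floor",wh,uv,5)
meas("vialcap",(G>140)&(S<60),(222.5,227),72)
dk=(G<75)
meas("jarlid",(G<72),(365,129),66)
meas("bottle white",(G>140)&(S<60),(356,193),68)
meas("bottle white",(G>140)&(S<60),(363,193),68)
meas("cap",(G<110),(363,200),85)
meas("cart",(G>130)&(S<60),(423,237),36)
meas("cart",(G>130)&(S<60),(423,237),27)
meas("sock",(G>130)&(S<60),(282,206),38)
meas("yell0",(S>100),(377,247),36)
meas("yell1",(S>100),(473,257),36)
print("beaker rim",ray(c,(293,130),85))
E
```

```text
holder_vial rect c [ 480.6 -446.1] size [78.  78.1] long ang -22.4 centroid 480.8 -446.2 rad 53.2 area 5862
holder_jar rect c [ 598.1 -285.9] size [99.2 97.6] long ang 77.6 centroid 598.1 -285.8 rad 67.8 area 9407
holder_bottle rect c [491.6 452.6] size [92.1 92.1] long ang 5.2 centroid 491.7 452.8 rad 62.9 area 8193
holder_cart rect c [598.1 282.3] size [ 77.1 147. ] long ang -22.9 centroid 598.2 282.3 rad 80.8 area 10925
holder_vial floor rect c [ 480.  -445.7] size [40.7 40.9] long ang -38.9 centroid 480.3 -445.7 rad 22.1 area 1319
holder_jar floor rect c [ 597.4 -285.2] size [67.3 67.6] long ang -89.7 centroid 597.5 -285.2 rad 34.5 area 3532
holder_bottle floor rect c [491.5 452.6] size [61.6 60.1] long ang 5.3 centroid 491.1 452.4 rad 41.3 area 3492
holder_cart floor rect c [597.4 281.7] size [ 52.  122.3] long ang -22.7 centroid 597.3 282.0 rad 64.5 area 5946
vialcap rect c [390.7 286.8] size [25.1 27.3] long ang -89.7 centroid 390.6 286.5 rad 14.1 area 548
jarlid none
bottle white rect c [466.7 -96.8] size [47.2 48.7] long ang -84.0 centroid 466.6 -96.7 rad 31.3 area 2137
bottle white rect c [466.7 -96.8] size [47.2 48.7] long ang -84.0 centroid 466.6 -96.7 rad 31.3 area 2137
cap rect c [426.6  22.8] size [ 978.7 1758.1] long ang -89.7 centroid 448.1 53.5 rad 991.2 area 1488081
cart rect c [ 368.6 -265.6] size [106.8  39.3] long ang 35.1 centroid 367.9 -264.8 rad 55.3 area 3218
cart rect c [ 368.4 -267.4] size [107.5  39.6] long ang 35.1 centroid 367.7 -266.6 rad 55.7 area 3260
sock rect c [461.5 109.5] size [57.7 87. ] long ang -32.7 centroid 461.5 109.4 rad 50.6 area 4860
yell0 rect c [ 339.8 -136.3] size [ 34.  102.7] long ang -89.2 centroid 339.8 -136.4 rad 53.4 area 3070
yell1 rect c [ 314.8 -406.1] size [ 36.9 104.2] long ang -27.9 centroid 315.8 -404.0 rad 54.1 area 3170
beaker rim [655.13522155  94.44921461  85.        ]
```

```bash
python3 - <<'E'
from plant import capture
from h import *
c=capture("top");im=c["img"].astype(int);g=im.mean(2)
print(g[118:146,352:378:2].astype(int))
print(g[190:212:1,352:376:2].astype(int))
k=4
for nm,(u0,u1,v0,v1),z,thr in(("jarlid",(350,380,116,148),66,74),("cap",(356,371,193,209),85,130)):
    G=cv2.resize(g[v0:v1,u0:u1].astype(np.float32),None,fx=k,fy=k)
    b=max(blobs(c,G<thr,50),key=cv2.contourArea)
    W=np.array([ray(c,(np.array(p)+.5)/k-.5+[u0,v0],z)[:2] for p in b[:,0]],np.float32)
    print(nm,cv2.minEnclosingCircle(W),cv2.minAreaRect(W),cv2.fitEllipse(W))
E
```

```text
[[ 99  98  98  99  98  99  99  99  99  98  99  98  98]
 [ 97  98  98  99 100  97  97  97  98  98  98  98  99]
 [ 98  99  98  98  97  66  74  73  88  98  99  98  98]
 [ 98  98  98  97  71  72  72  71  79  87  99  99  98]
 [ 98  98  98  83  74  74  74  72  72  72  96  98  99]
 [ 99  98  98  74  75  75  74  74  72  71  82  99  99]
 [ 98  99  91  74  75  76  75  75  74  72  73  98  99]
 [ 99  98  81  76  77  75  76  75  74  74  75  97  99]
 [ 98  98  73  78  77  75  76  76  75  73  74  91  98]
 [ 99  98  78  77  78  77  77  77  76  74  74  86  98]
 [ 98  92  81  79  78  78  78  77  76  75  74  78  98]
 [ 99  82  81  78  79  79  78  77  77  76  74  69  97]
 [ 98  81  83  79  79  79  78  78  77  75  74  82  98]
 [ 99  82  84  81  79  79  79  77  77  77  75  80  98]
 [100  88  71  81  79  80  80  79  77  77  76  86  99]
 [ 98  80  58  81  80  80  80  79  78  79  76  83  99]
 [ 98  79  54  83  80  81  79  79  78  77  77  88  99]
 [ 99  81  43  83  82  81  81  80  79  79  69  95  99]
 [ 97  78  65  61  84  81  81  81  79  78  62  98  98]
 [ 87  64  94  38  83  84  83  83  81  74  76  98  99]

[... 1403 characters left out ...]
7  98]
 [ 98  80 118 111 114 106  89  77  66  93  96  98]
 [ 98  63  58  56  57  56  56  56  59  96  99  99]
 [ 98  60  58  58  58  62  62  63  79  99  98  99]]
jarlid ((643.4592895507812, -95.33391571044922), 28.66497230529785) ((636.096923828125, -92.92010498046875), (52.77780532836914, 40.681758880615234), 70.93997192382812) ((648.4169921875, -97.42719268798828), (47.43656921386719, 58.437313079833984), 69.71979522705078)
cap ((465.9842529296875, -96.33518981933594), 14.445256233215332) ((466.0256042480469, -96.00164031982422), (26.792638778686523, 28.125967025756836), 63.56403350830078) ((465.9331970214844, -96.07415771484375), (26.286544799804688, 28.166667938232422), 52.03782272338867)
```

```bash
python3 - <<'E'
from plant import capture
from h import *
c=capture("scene");im=c["img"].copy()
T=dict(jar=(652,-109,66),jar0=(652,-109,0),cap=(467,-97,85),b0=(467,-97,0),vial=(390.6,286.6,72),vial0=(390.6,286.6,0),hv=(480.5,-446,5),hj=(598,-285.6,5),hb=(491.4,452.6,5),hc=(598,282,5),ca=(368.3,-265.5,36))
for n,p in T.items():
    u=proj(c,p);print(n,u.round(1))
    cv2.drawMarker(im,tuple(int(round(x)) for x in u),(255,0,0),cv2.MARKER_CROSS,5,1)
cv2.imwrite("pics/sc1.png",cv2.resize(im[90:300,150:520],None,fx=2.15,fy=2.15)[:,:,::-1])
E
```

```text
jar [258.4 216.5]
jar0 [260.6 231.2]
cap [293.  162.6]
b0 [294.  182.7]
vial [437.7 188.6]
vial0 [432.7 205.1]
hv [184.7 149.3]
hj [211.9 194.6]
hb [486.2 253.1]
hc [410.1 264. ]
ca [255.6 134.2]
```

View pics/sc1.png

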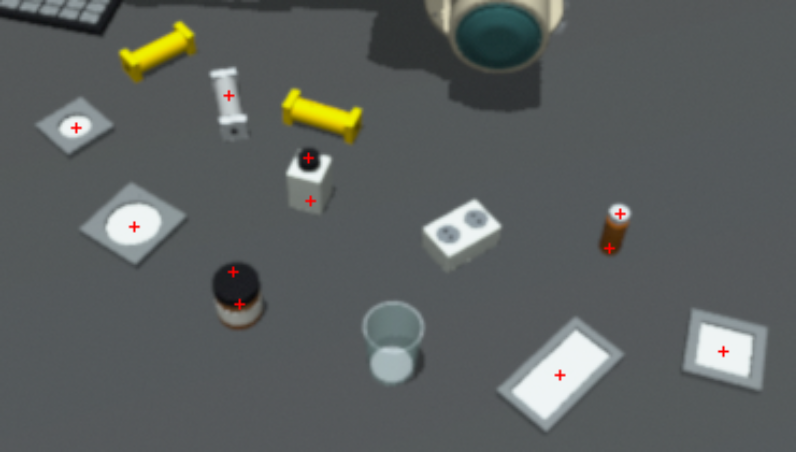

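```bash
cat >> h.py <<'E'
from scipy.spatial.transform import Rotation as R
def Rm(s): q=s["eef_rot"];return R.from_quat([q[1],q[2],q[3],q[0]]).as_matrix()
def nav(s,xyz,yaws=None):
    """yaws: wanted jaw direction(s), deg, mod 180"""
    M=Rm(s);jy=np.degrees(np.arctan2(M[1,1],M[0,1]));w=0
    print("tcp",np.round(s["tcp_pos"],1),"down-axis",M[:,0].round(3),"jaw yaw",round(jy,2),"q6",round(s["joint_positions"][5],3),"open",round(s["opening"],1),"F",np.round(s["force"],1),"t",s["t"])
    opts=[0]
    if yaws is not None: opts=[(yaws-jy+90)%180-90]; opts.append(opts[0]-180*np.sign(opts[0]))
    for w in opts:
        # tool x is down: + turn about tool x = - world yaw
        M2=M@R.from_rotvec([np.radians(-w),0,0]).as_matrix()
        d=M2.T@(np.array(xyz)-s["tcp_pos"])
        print(" world yaw %.2f -> angular x total %.4f ; dp total (after turn) %s"%(w,-w/60,(d/100).round(4)))
E
python3 - <<'E'
from plant import state,capture
from h import *
print("jar",ray(capture("top"),(364.6,129.6),66))
nav(state(),(368.3,-265.7,200),125.1)
E
```

```text
jar [ 661.01569297 -101.77141706   66.        ]
tcp [ 230.1 -526.9  231.2] down-axis [-0.  0. -1.] jaw yaw -66.4 q6 -0.121 open 85.8 F [0.2 0.4 0.7] t 0.4
 world yaw 11.50 -> angular x total -0.1917 ; dp total (after turn) [ 0.3123 -1.3425 -2.6322]
 world yaw -168.50 -> angular x total 2.8083 ; dp total (after turn) [0.3123 1.3425 2.6322]
```

Call:
apply_moves --steps '[{"angular": [-0.096,0,0],"dp": [0,0,0],"jaw": 1},{"angular": [-0.096,0,0],"dp": [0,0,0],"jaw": 1},{"angular": [0,0,0],"dp": [0.1,-0.192,-0.376],"jaw": 1},{"angular": [0,0,0],"dp": [0.1,-0.192,-0.376],"jaw": 1},{"angular": [0,0,0],"dp": [0.1,-0.192,-0.376],"jaw": 1},{"angular": [0,0,0],"dp": [0.1,-0.192,-0.376],"jaw": 1},{"angular": [0,0,0],"dp": [0.1,-0.192,-0.376],"jaw": 1},{"angular": [0,0,0],"dp": [0.1,-0.192,-0.376],"jaw": 1},{"angular": [0,0,0],"dp": [0.2,-0.19,-0.376],"jaw": 1},{"angular": [0,0,0],"dp": [0,0,0],"jaw": 1},{"angular": [0,0,0],"dp": [0,0,0],"jaw": 1}]'

```text
t: 1.5
tcp_pos: [368.5, -265.1, 151.2]
eef_rot: [-0.214, -0.674, -0.214, 0.674]
force: [0.2, -1.5, 0.5]
opening: 85.4
```

```bash
cat > look.py <<'E'
import sys
from plant import state,capture
from h import *
def wristE(s,c):
    T=np.eye(4);T[:3,:3]=Rm(s);T[:3,3]=s["tcp_pos"];return T@np.array(c["mount"])
def look(name):
    s=state();c=capture("wrist");c["extrinsics"]=wristE(s,c)
    cv2.imwrite(f"pics/{name}.png",c["img"][:,:,::-1]);return s,c
E
python3 - <<'E'
from look import *
s,c=look("w1");nav(s,(368.3,-265.7,150),125.1)
print(proj(c,(368.3,-265.7,36)))
E
```

```text
tcp [ 368.5 -265.1  151.2] down-axis [-0.001 -0.    -1.   ] jaw yaw -54.73 q6 0.179 open 85.4 F [ 0.2 -1.5  0.5] t 1.5
 world yaw -0.17 -> angular x total 0.0029 ; dp total (after turn) [0.0117 0.0042 0.005 ]
 world yaw 179.83 -> angular x total -2.9971 ; dp total (after turn) [ 0.0117 -0.0042 -0.005 ]
[323.76548569 191.77283977]
```

View pics/w1.png

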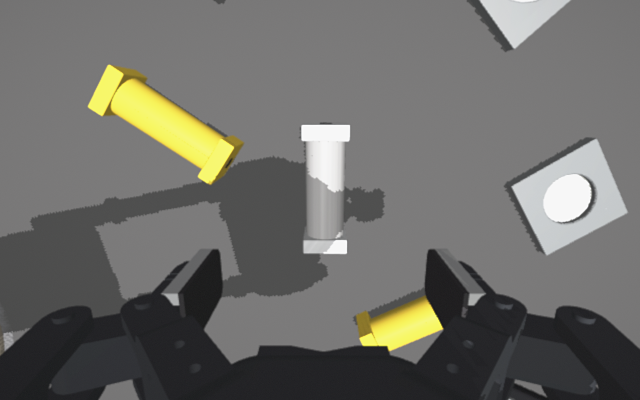

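The wrist view shows the steel cartridge centred at (325,189) and upright in the image. The yellow look-alikes are off to the side at (165,125) and (400,320).

```bash
python3 - <<'E'
from look import *
s,c=look("w1b")
for uv in((325.5,125),(325.5,253),(325.5,241),(301,132),(350,132),(304,247),(347,247)):print(uv,ray(c,uv,36).round(1))
E
```

```text
(325.5, 125) [ 411.1 -238.6   36. ]
(325.5, 253) [ 326.7 -298.4   36. ]
(325.5, 241) [ 335.3 -292.3   36. ]
(301, 132) [ 396.3 -226.6   36. ]
(350, 132) [ 417.5 -256.6   36. ]
(304, 247) [ 320.9 -280.9   36. ]
(347, 247) [ 341.2 -309.7   36. ]
```

```bash
python3 - <<'E'
from look import *
nav(state(),(368.8,-267.2,7))
E
```

```text
tcp [ 368.6 -267.   151.9] down-axis [ 0.001 -0.002 -1.   ] jaw yaw -54.9 q6 0.179 open 85.4 F [ 0.3 -0.3 -0.5] t 1.6
 world yaw 0.00 -> angular x total 0.0000 ; dp total (after turn) [ 1.4488e+00  4.0000e-04 -1.3000e-03]
```

Call:
apply_moves --steps '[{"angular": [0,0,0],"dp": [0.4,0,0],"jaw": 1},{"angular": [0,0,0],"dp": [0.4,0,0],"jaw": 1},{"angular": [0,0,0],"dp": [0.3,0,0],"jaw": 1},{"angular": [0,0,0],"dp": [0.2,0,0],"jaw": 1},{"angular": [0,0,0],"dp": [0.1,0,0],"jaw": 1},{"angular": [0,0,0],"dp": [0.04,0,0],"jaw": 1},{"angular": [0,0,0],"dp": [0,0,0],"jaw": 1}]'

```text
t: 2.3
tcp_pos: [368.4, -266.8, 7.6]
eef_rot: [0.213, 0.674, 0.213, -0.674]
force: [-0.3, 0.7, -1.0]
opening: 85.4
```

```bash
python3 - <<'E'
from look import *
for i in range(5):
    s,c=look("w2");print(s["t"],np.round(s["tcp_pos"],1),np.round(s["force"],1),s["opening"])
E
```

```text
2.3 [ 368.4 -266.8    7.6] [-0.3  0.7 -1. ] 85.4144509686089
2.35 [ 368.8 -266.9    8. ] [-0.6 -1.2  0.2] 84.91181083402638
2.4 [ 368.9 -266.8    8.3] [0.2 0.9 0.7] 85.29405235151228
2.45 [ 368.9 -266.7    8.3] [-0.   0.7  0.6] 85.32537903191101
2.5 [ 368.9 -266.6    8.3] [ 0.1  0.7 -1.1] 85.3739399184105
```

View pics/w2.png

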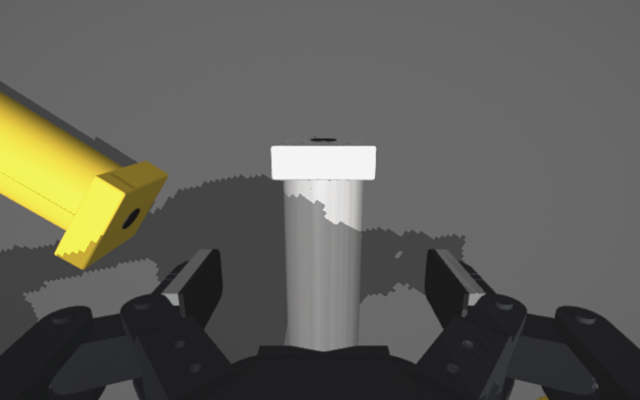

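The fingers straddle the steel barrel, which is centred at u≈323. I'll close now.

Call:
apply_moves --steps '[{"angular": [0,0,0],"dp": [0.01,0,0],"jaw": 0.5},{"angular": [0,0,0],"dp": [0,0,0],"jaw": 0.4},{"angular": [0,0,0],"dp": [0,0,0],"jaw": 0.25},{"angular": [0,0,0],"dp": [0,0,0],"jaw": 0},{"angular": [0,0,0],"dp": [0,0,0],"jaw": 0},{"angular": [0,0,0],"dp": [0,0,0],"jaw": 0},{"angular": [0,0,0],"dp": [0,0,0],"jaw": 0},{"angular": [0,0,0],"dp": [0,0,0],"jaw": 0},{"angular": [0,0,0],"dp": [0,0,0],"jaw": 0}]'

```text
t: 3.45
tcp_pos: [368.4, -265.9, 6.7]
eef_rot: [0.213, 0.674, 0.213, -0.674]
force: [-0.7, 1.1, 5.4]
opening: 30.1
```

Call:
apply_moves --steps '[{"angular": [0,0,0],"dp": [-0.05,0,0],"jaw": 0},{"angular": [0,0,0],"dp": [-0.1,0,0],"jaw": 0},{"angular": [0,0,0],"dp": [-0.15,0,0],"jaw": 0},{"angular": [0,0,0],"dp": [0,0,0],"jaw": 0}]'

```text
t: 3.85
tcp_pos: [369.3, -266.8, 37.9]
eef_rot: [0.215, 0.675, 0.212, -0.674]
force: [0.6, -0.9, -3.0]
opening: 29.8
```

```bash
python3 - <<'E'
from look import *
s,c=look("w3")
s,c=look("w3")
nav(s,(598,282,150),67.2)
E
```

```text
tcp [ 368.9 -266.4   37.2] down-axis [ 0.002 -0.002 -1.   ] jaw yaw -54.88 q6 0.179 open 30.0 F [-0.6 -0.3 -2.4] t 3.9
 world yaw -57.92 -> angular x total 0.9653 ; dp total (after turn) [-1.1342 -5.9421  0.0099]
 world yaw 122.08 -> angular x total -2.0347 ; dp total (after turn) [-1.1342  5.9421 -0.0099]
```

View pics/w3.png

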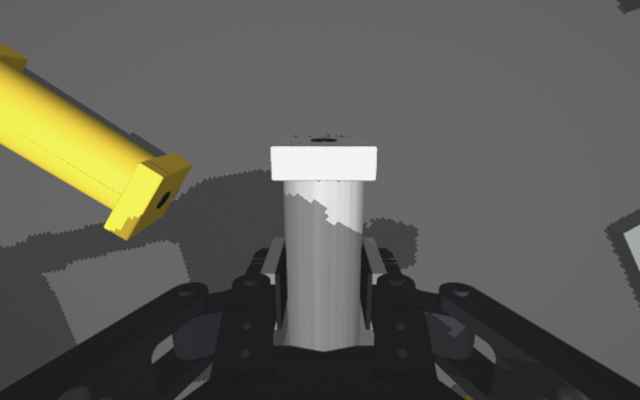

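Call:
apply_moves --steps '[{"angular": [0.12,0,0],"dp": [-0.16,0,0],"jaw": 0},{"angular": [0.12,0,0],"dp": [-0.16,0,0],"jaw": 0},{"angular": [0.12,0,0],"dp": [-0.16,0,0],"jaw": 0},{"angular": [0.12,0,0],"dp": [-0.16,0,0],"jaw": 0},{"angular": [0.12,0,0],"dp": [-0.16,0,0],"jaw": 0},{"angular": [0.12,0,0],"dp": [-0.16,0,0],"jaw": 0},{"angular": [0.12,0,0],"dp": [-0.1,0,0],"jaw": 0},{"angular": [0.125,0,0],"dp": [-0.07,0,0],"jaw": 0},{"angular": [0,0,0],"dp": [0,-0.1,0],"jaw": 0},{"angular": [0,0,0],"dp": [0,-0.25,0],"jaw": 0},{"angular": [0,0,0],"dp": [0,-0.38,0],"jaw": 0},{"angular": [0,0,0],"dp": [0,-0.4,0],"jaw": 0}]'

```text
t: 5.15
tcp_pos: [411.7, -159.9, 148.2]
eef_rot: [0.14, -0.693, 0.139, 0.694]
force: [0.0, 0.3, -2.2]
opening: 29.8
```

Call:
apply_moves --steps '[{"angular": [0,0,0],"dp": [0,-0.4,0],"jaw": 0},{"angular": [0,0,0],"dp": [0,-0.4,0],"jaw": 0},{"angular": [0,0,0],"dp": [0,-0.4,0],"jaw": 0},{"angular": [0,0,0],"dp": [0,-0.4,0],"jaw": 0},{"angular": [0,0,0],"dp": [0,-0.4,0],"jaw": 0},{"angular": [0,0,0],"dp": [0,-0.4,0],"jaw": 0},{"angular": [0,0,0],"dp": [0,-0.4,0],"jaw": 0},{"angular": [0,0,0],"dp": [0,-0.4,0],"jaw": 0},{"angular": [0,0,0],"dp": [0,-0.4,0],"jaw": 0},{"angular": [0,0,0],"dp": [0,-0.4,0],"jaw": 0},{"angular": [0,0,0],"dp": [0,-0.4,0],"jaw": 0},{"angular": [0,0,0],"dp": [0,-0.25,0.01],"jaw": 0}]'

```text
t: 6.35
tcp_pos: [590.9, 271.0, 147.3]
eef_rot: [0.138, -0.693, 0.138, 0.694]
force: [-0.1, -0.7, -2.7]
opening: 30.1
```

Call:
apply_moves --steps '[{"angular": [0,0,0],"dp": [0,-0.1,0],"jaw": 0},{"angular": [0,0,0],"dp": [0,-0.06,0],"jaw": 0},{"angular": [0,0,0],"dp": [0,0,0],"jaw": 0},{"angular": [0,0,0],"dp": [0,0,0],"jaw": 0}]'

```text
t: 6.75
tcp_pos: [596.7, 281.0, 148.9]
eef_rot: [0.139, -0.693, 0.14, 0.694]
force: [0.2, -1.1, -2.7]
opening: 29.9
```

```bash
python3 - <<'E'
from look import *
s,c=look("w4")
s,c=look("w4")
nav(s,(598,282,14),67.2)
E
```

```text
tcp [596.8 280.9 149.2] down-axis [-0.001 -0.001 -1.   ] jaw yaw -112.82 q6 2.304 open 30.3 F [-0.3 -1.2 -3.7] t 6.8
 world yaw 0.02 -> angular x total -0.0003 ; dp total (after turn) [ 1.3517 -0.0163 -0.0073]
 world yaw -179.98 -> angular x total 2.9997 ; dp total (after turn) [1.3517 0.0163 0.0073]
```

View pics/w4.png

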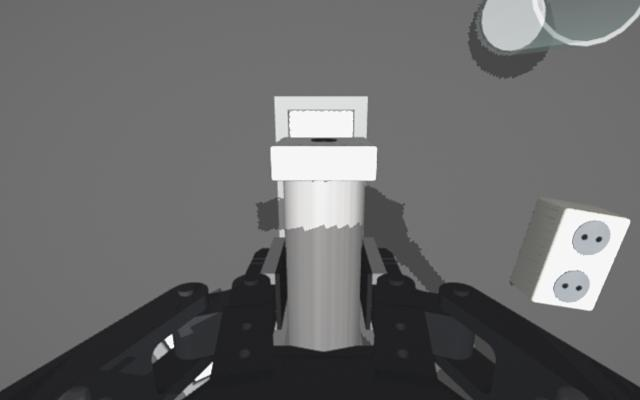

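```bash
python3 - <<'E'
from look import *
s,c=look("w4")
a,b=ray(c,(274,96),11),ray(c,(368,96),11);print(a,b,np.hypot(*(a-b)[:2]))
m=(a+b)/2; ax=np.array([-np.cos(np.radians(-22.8)),-np.sin(np.radians(-22.8)),0]);M=Rm(s);print("toolz",M[:,2])
print("plate centre",m-72*M[:,2])
e=ray(c,(324,146),178.5);f=ray(c,(324,180),178.5);print(np.linalg.norm(e-f),"cart centre",e-52*M[:,2],s["tcp_pos"])
a,b=ray(c,(271,163),178.5),ray(c,(377,163),178.5);print(np.linalg.norm(a-b),(a+b)/2)
E
```

```text
[678.54328835 287.39975217  11.        ] [649.66133197 218.63601357  11.        ] 74.58296823342292
toolz [-9.21618633e-01  3.88096688e-01  2.34830541e-04]
plate centre [730.45885177 225.07492133  10.9830922 ]
11.561020346896587 cart centre [692.56589699 239.30241262 178.48778881] [596.97117543 280.94377963 149.34683434]
35.749536664795954 [639.37866336 261.68303341 178.5       ]
```

```bash
python3 - <<'E'
from look import *
s,c=look("w4")
M=Rm(s)
m=(ray(c,(274,96),11)+ray(c,(368,96),11))/2
print("plate centre",m+72*M[:,2])
print("cart centre",ray(c,(324,146),178.5)+52*M[:,2],s["tcp_pos"])
E
```

```text
plate centre [597.95952612 281.12496311  10.99721483]
cart centre [596.83425801 279.78857906 178.49798849] [597.12107861 281.06829753 149.530509  ]
```

Call:
apply_moves --steps '[{"angular": [0,0,0],"dp": [0.1,-0.013,-0.006],"jaw": 0},{"angular": [0,0,0],"dp": [0.25,0,0],"jaw": 0},{"angular": [0,0,0],"dp": [0.3,0,0],"jaw": 0},{"angular": [0,0,0],"dp": [0.25,0,0],"jaw": 0},{"angular": [0,0,0],"dp": [0.15,0,0],"jaw": 0},{"angular": [0,0,0],"dp": [0.1,0,0],"jaw": 0},{"angular": [0,0,0],"dp": [0.05,0,0],"jaw": 0},{"angular": [0,0,0],"dp": [0.03,0,0],"jaw": 0},{"angular": [0,0,0],"dp": [0.03,0,0],"jaw": 0},{"angular": [0,0,0],"dp": [0,0,0],"jaw": 0}]'

```text
t: 7.95
tcp_pos: [598.7, 283.3, 23.6]
eef_rot: [-0.14, 0.693, -0.14, -0.693]
force: [0.2, 0.2, -2.9]
opening: 29.8
```

```bash
python3 - <<'E'
from look import *
s,c=look("w5")
s,c=look("w5")
nav(s,(598,282,12),67.2)
E
```

```text
tcp [598.8 283.3  23.8] down-axis [ 0.001  0.    -1.   ] jaw yaw -112.78 q6 2.306 open 29.8 F [-1.2 -0.3 -2.7] t 8.0
 world yaw -0.02 -> angular x total 0.0003 ; dp total (after turn) [0.118  0.0151 0.0022]
 world yaw 179.98 -> angular x total -2.9997 ; dp total (after turn) [ 0.118  -0.0151 -0.0022]
```

View pics/w5.png

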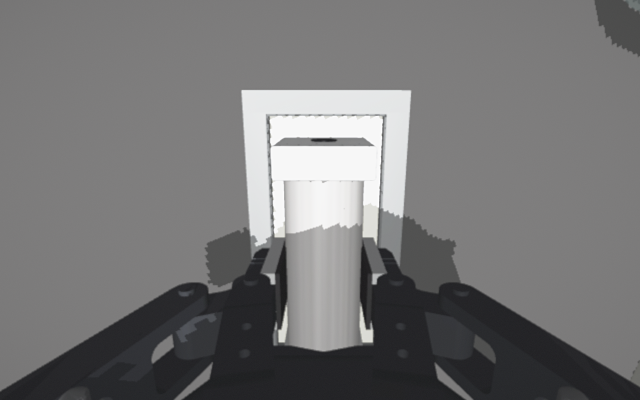

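It is centred between the recess walls, u 268–384 against the block at 273–375. I'll lower it gently.

Call:
apply_moves --steps '[{"angular": [0,0,0],"dp": [0.03,0.008,0],"jaw": 0},{"angular": [0,0,0],"dp": [0.025,0,0],"jaw": 0},{"angular": [0,0,0],"dp": [0.02,0,0],"jaw": 0},{"angular": [0,0,0],"dp": [0.015,0,0],"jaw": 0},{"angular": [0,0,0],"dp": [0.01,0,0],"jaw": 0},{"angular": [0,0,0],"dp": [0,0,0],"jaw": 0}]'

```text
t: 8.65
tcp_pos: [598.0, 282.4, 13.0]
eef_rot: [0.14, -0.693, 0.14, 0.693]
force: [-0.6, 0.4, -1.9]
opening: 30.0
```

Call:
apply_moves --steps '[{"angular": [0,0,0],"dp": [0.008,0,0],"jaw": 0},{"angular": [0,0,0],"dp": [0,0,0],"jaw": 0}]'

```text
t: 8.85
tcp_pos: [598.1, 282.4, 12.4]
eef_rot: [0.14, -0.693, 0.14, 0.693]
force: [0.0, -0.5, -2.3]
opening: 30.3
```

Call:
apply_moves --steps '[{"angular": [0,0,0],"dp": [0.005,0,0],"jaw": 0},{"angular": [0,0,0],"dp": [0,0,0],"jaw": 0}]'

```text
t: 9.05
tcp_pos: [598.1, 282.4, 11.9]
eef_rot: [-0.14, 0.693, -0.14, -0.693]
force: [0.8, -0.4, -2.5]
opening: 29.8
```

Call:
apply_moves --steps '[{"angular": [0,0,0],"dp": [0.005,0,0],"jaw": 0},{"angular": [0,0,0],"dp": [0,0,0],"jaw": 0}]'

```text
t: 9.25
tcp_pos: [598.2, 282.5, 11.8]
eef_rot: [-0.14, 0.693, -0.14, -0.693]
force: [-0.6, -0.8, -1.3]
opening: 30.4
```

Call:
apply_moves --steps '[{"angular": [0,0,0],"dp": [0.004,0,0],"jaw": 0},{"angular": [0,0,0],"dp": [0,0,0],"jaw": 0}]'

```text
t: 9.45
tcp_pos: [598.2, 282.5, 11.8]
eef_rot: [-0.14, 0.693, -0.14, -0.693]
force: [-1.3, -0.6, 3.3]
opening: 30.1
```

Call:
apply_moves --steps '[{"angular": [0,0,0],"dp": [0.004,0,0],"jaw": 0},{"angular": [0,0,0],"dp": [0,0,0],"jaw": 0}]'

```text
t: 9.65
tcp_pos: [598.2, 282.5, 11.7]
eef_rot: [-0.14, 0.693, -0.14, -0.693]
force: [-1.7, -1.1, 5.9]
opening: 29.7
```

Call:
apply_moves --steps '[{"angular": [0,0,0],"dp": [-0.004,0,0],"jaw": 0.4},{"angular": [0,0,0],"dp": [0,0,0],"jaw": 0.5},{"angular": [0,0,0],"dp": [0,0,0],"jaw": 0.6},{"angular": [0,0,0],"dp": [0,0,0],"jaw": 0.6},{"angular": [0,0,0],"dp": [0,0,0],"jaw": 0.6},{"angular": [0,0,0],"dp": [-0.05,0,0],"jaw": 0.6},{"angular": [0,0,0],"dp": [-0.2,0,0],"jaw": 0.6},{"angular": [0,0,0],"dp": [-0.4,0,0],"jaw": 0.6},{"angular": [0,0,0],"dp": [-0.4,0,0],"jaw": 0.6},{"angular": [0,0,0],"dp": [-0.35,0,0],"jaw": 0.6},{"angular": [0,0,0],"dp": [0,0,0],"jaw": 0.6}]'

```text
t: 10.75
tcp_pos: [601.7, 283.8, 157.9]
eef_rot: [-0.142, 0.697, -0.137, -0.689]
force: [-0.6, 0.0, 0.1]
opening: 51.2
```

```bash
python3 - <<'E'
from look import *
s,c=look("w6")
s,c=look("w6")
nav(s,(390.7,286.6,150))
E
```

```text
tcp [600.  283.2 154.9] down-axis [ 0.007  0.002 -1.   ] jaw yaw -112.78 q6 2.305 open 51.4 F [-0.9  0.1 -0.7] t 10.8
 world yaw 0.00 -> angular x total 0.0000 ; dp total (after turn) [0.0343 0.779  1.9433]
```

View pics/w6.png

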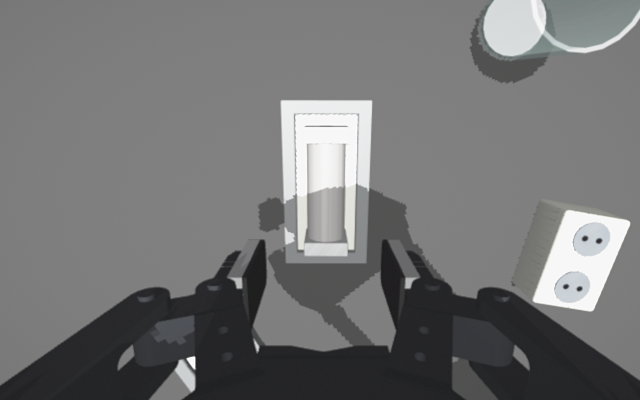

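The cartridge lies inside its recess with a margin all round: recess u 295–357, cartridge 304–349. The vial is next. I'll turn first to get away from the joint 6 limit.

```bash
python3 - <<'E'
from look import *
s=state();s=dict(s);s["tcp_pos"]=np.array([598.3,282.6,150.])
nav(s,(390.7,286.6,150),-112.78+57.6)
E
```

```text
tcp [598.3 282.6 150. ] down-axis [ 0.002  0.001 -1.   ] jaw yaw -112.78 q6 2.305 open 51.5 F [ 0.3 -0.2 -0.2] t 10.85
 world yaw 57.60 -> angular x total -0.9600 ; dp total (after turn) [-0.005  -1.2182  1.6814]
 world yaw -122.40 -> angular x total 2.0400 ; dp total (after turn) [-0.005   1.2182 -1.6814]
```

Call:
apply_moves --steps '[{"angular": [-0.12,0,0],"dp": [0,0,0],"jaw": 0.6},{"angular": [-0.12,0,0],"dp": [0,0,0],"jaw": 0.6},{"angular": [-0.12,0,0],"dp": [0,0,0],"jaw": 0.6},{"angular": [-0.12,0,0],"dp": [0,0,0],"jaw": 0.6},{"angular": [-0.12,0,0],"dp": [0,0,0],"jaw": 0.6},{"angular": [-0.12,0,0],"dp": [0,0,0],"jaw": 0.6},{"angular": [-0.12,0,0],"dp": [0,0,0],"jaw": 0.6},{"angular": [-0.12,0,0],"dp": [0,0,0],"jaw": 0.6},{"angular": [0,0,0],"dp": [0,-0.12,0.168],"jaw": 0.6},{"angular": [0,0,0],"dp": [0,-0.24,0.336],"jaw": 0.6},{"angular": [0,0,0],"dp": [0,-0.24,0.336],"jaw": 0.6},{"angular": [0,0,0],"dp": [0,-0.24,0.336],"jaw": 0.6}]'

```text
t: 12.05
tcp_pos: [450.9, 283.5, 148.9]
eef_rot: [-0.211, -0.673, -0.211, 0.676]
force: [-0.3, -0.2, 0.3]
opening: 51.1
```

Call:
apply_moves --steps '[{"angular": [0,0,0],"dp": [0,-0.24,0.336],"jaw": 0.6},{"angular": [0,0,0],"dp": [0,-0.12,0.168],"jaw": 0.6},{"angular": [0,0,0],"dp": [0,0,0],"jaw": 0.6},{"angular": [0,0,0],"dp": [0,0,0],"jaw": 0.6}]'

```text
t: 12.45
tcp_pos: [391.5, 284.9, 150.3]
eef_rot: [-0.212, -0.674, -0.212, 0.675]
force: [0.3, 0.1, -0.6]
opening: 51.0
```

```bash
python3 - <<'E'
from look import *
s,c=look("w7")
s,c=look("w7")
nav(s,(390.7,286.6,150))
print(proj(c,(390.7,286.6,72)),proj(c,(390.7,286.6,0)))
E
```

```text
tcp [392.4 285.1 150.5] down-axis [ 0. -0. -1.] jaw yaw -55.18 q6 1.448 open 51.4 F [ 0.1  0.3 -1.1] t 12.5
 world yaw 0.00 -> angular x total 0.0000 ; dp total (after turn) [ 0.0051 -0.0218  0.0052]
[319.94453747 205.10848067] [320.64320252 182.06083168]
```

View pics/w7.png

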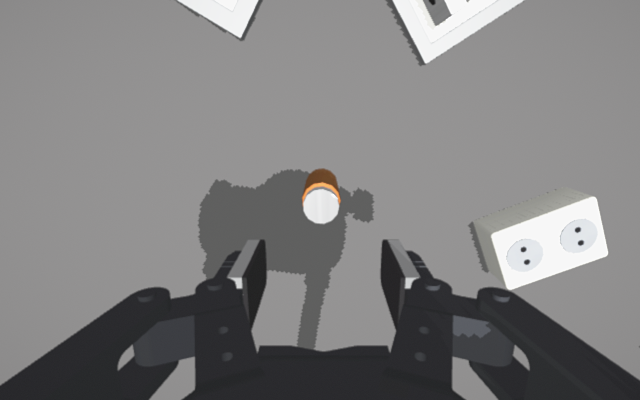

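The vial cap is at (321,206), against a predicted (320,205). I'll descend and grip.

Call:
apply_moves --steps '[{"angular": [0,0,0],"dp": [0.2,-0.016,0.004],"jaw": 0.6},{"angular": [0,0,0],"dp": [0.35,0,0],"jaw": 0.6},{"angular": [0,0,0],"dp": [0.35,0,0],"jaw": 0.6},{"angular": [0,0,0],"dp": [0.25,0,0],"jaw": 0.6},{"angular": [0,0,0],"dp": [0.12,0,0],"jaw": 0.6},{"angular": [0,0,0],"dp": [0.05,0,0],"jaw": 0.6},{"angular": [0,0,0],"dp": [0,0,0],"jaw": 0.6},{"angular": [0,0,0],"dp": [0,0,0],"jaw": 0.6}]'

```text
t: 13.35
tcp_pos: [391.6, 286.4, 19.4]
eef_rot: [0.211, 0.675, 0.211, -0.674]
force: [-0.4, 1.3, -0.9]
opening: 51.3
```

Call:
apply_moves --steps '[{"angular": [0,0,0],"dp": [0,0,0],"jaw": 0.45},{"angular": [0,0,0],"dp": [0,0,0],"jaw": 0.4},{"angular": [0,0,0],"dp": [0,0,0],"jaw": 0.35},{"angular": [0,0,0],"dp": [0,0,0],"jaw": 0.3},{"angular": [0,0,0],"dp": [0,0,0],"jaw": 0.2},{"angular": [0,0,0],"dp": [0,0,0],"jaw": 0},{"angular": [0,0,0],"dp": [0,0,0],"jaw": 0},{"angular": [0,0,0],"dp": [0,0,0],"jaw": 0},{"angular": [0,0,0],"dp": [0,0,0],"jaw": 0}]'

```text
t: 14.25
tcp_pos: [390.8, 286.3, 19.8]
eef_rot: [0.212, 0.675, 0.212, -0.674]
force: [-1.1, 0.3, 6.0]
opening: 26.7
```

Call:
apply_moves --steps '[{"angular": [0,0,0],"dp": [-0.05,0,0],"jaw": 0},{"angular": [0,0,0],"dp": [-0.15,0,0],"jaw": 0},{"angular": [0,0,0],"dp": [-0.3,0,0],"jaw": 0},{"angular": [0,0,0],"dp": [-0.35,0,0],"jaw": 0},{"angular": [0,0,0],"dp": [-0.3,0,0],"jaw": 0},{"angular": [0,0,0],"dp": [-0.15,0,0],"jaw": 0},{"angular": [0,0,0],"dp": [0,0,0],"jaw": 0}]'

```text
t: 14.95
tcp_pos: [391.9, 287.0, 151.5]
eef_rot: [0.211, 0.677, 0.212, -0.673]
force: [0.2, 0.5, -0.4]
opening: 26.7
```

```bash
python3 - <<'E'
from look import *
s,c=look("w8")
s,c=look("w8")
nav(s,(480.4,-446,150))
E
```

```text
tcp [390.8 286.4 149.9] down-axis [ 0.002  0.001 -1.   ] jaw yaw -55.18 q6 1.452 open 26.6 F [0.2 0.2 0.3] t 15.0
 world yaw 0.00 -> angular x total 0.0000 ; dp total (after turn) [-0.0068  6.5239  3.4467]
```

View pics/w8.png

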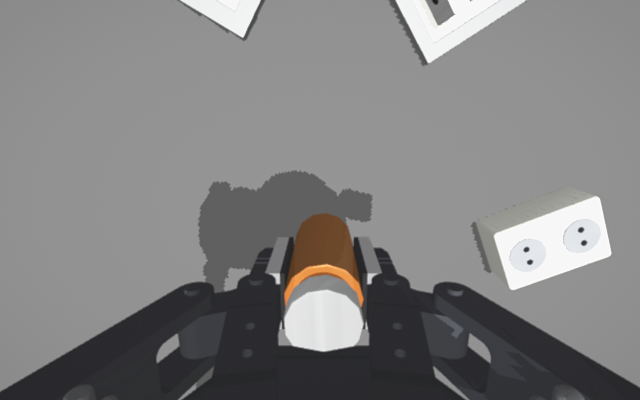

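The vial is held upright in the pads and sits at u≈323. I'll carry it to the small round recess.

Call:
apply_moves --steps '[{"angular": [0,0,0],"dp": [0,0.163,0.086],"jaw": 0},{"angular": [0,0,0],"dp": [0,0.326,0.172],"jaw": 0},{"angular": [0,0,0],"dp": [0,0.326,0.172],"jaw": 0},{"angular": [0,0,0],"dp": [0,0.326,0.172],"jaw": 0},{"angular": [0,0,0],"dp": [0,0.326,0.172],"jaw": 0},{"angular": [0,0,0],"dp": [0,0.326,0.172],"jaw": 0},{"angular": [0,0,0],"dp": [0,0.326,0.172],"jaw": 0},{"angular": [0,0,0],"dp": [0,0.326,0.172],"jaw": 0},{"angular": [0,0,0],"dp": [0,0.326,0.172],"jaw": 0},{"angular": [0,0,0],"dp": [0,0.326,0.172],"jaw": 0},{"angular": [0,0,0],"dp": [0,0.326,0.172],"jaw": 0},{"angular": [0,0,0],"dp": [0,0.326,0.172],"jaw": 0}]'

```text
t: 16.25
tcp_pos: [440.9, -135.6, 147.3]
eef_rot: [-0.211, -0.674, -0.212, 0.676]
force: [0.4, 0.3, 0.2]
opening: 26.8
```

Call:
apply_moves --steps '[{"angular": [0,0,0],"dp": [0,0.326,0.172],"jaw": 0},{"angular": [0,0,0],"dp": [0,0.326,0.172],"jaw": 0},{"angular": [0,0,0],"dp": [0,0.326,0.172],"jaw": 0},{"angular": [0,0,0],"dp": [0,0.326,0.172],"jaw": 0},{"angular": [0,0,0],"dp": [0,0.326,0.172],"jaw": 0},{"angular": [0,0,0],"dp": [0,0.326,0.172],"jaw": 0},{"angular": [0,0,0],"dp": [0,0.326,0.172],"jaw": 0},{"angular": [0,0,0],"dp": [0,0.326,0.172],"jaw": 0},{"angular": [0,0,0],"dp": [0,0.163,0.086],"jaw": 0},{"angular": [0,0,0],"dp": [0,0,0],"jaw": 0},{"angular": [0,0,0],"dp": [0,0,0],"jaw": 0}]'

```text
t: 17.35
tcp_pos: [479.4, -444.4, 146.9]
eef_rot: [-0.21, -0.674, -0.213, 0.675]
force: [0.1, 0.8, -0.6]
opening: 26.4
```

```bash
python3 - <<'E'
from look import *
s,c=look("w9")
s,c=look("w9")
nav(s,(480.4,-446,25))
E
```

```text
tcp [ 479.5 -443.9  147.5] down-axis [-0.002  0.003 -1.   ] jaw yaw -55.18 q6 0.109 open 26.6 F [-0.3  0.4 -0.9] t 17.4
 world yaw 0.00 -> angular x total 0.0000 ; dp total (after turn) [1.2245 0.0277 0.0048]
```

View pics/w9.png

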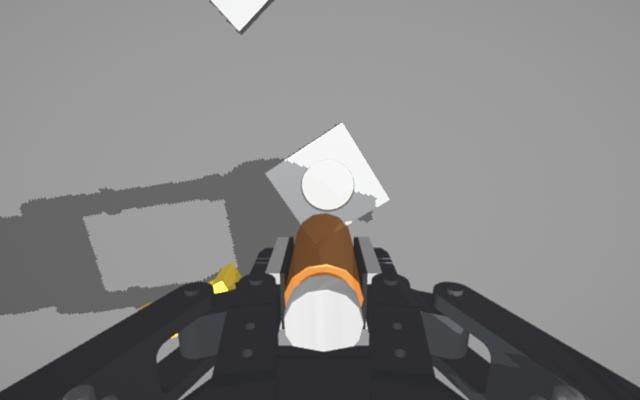

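```bash
python3 - <<'E'
from look import *
s,c=look("w9")
print(ray(c,(327.7,184.5),5),s["tcp_pos"],ray(c,(327,180),11))
print("vial foot lowest edge", proj(c,s["tcp_pos"]-[0,0,24.6-5]))
nav(s,(480.2,-445.8,25))
E
```

```text
[ 480.86082765 -447.12466861    5.        ] [ 479.69198364 -443.73384119  147.99911759] [ 484.7966922  -443.56576547   11.        ]
vial foot lowest edge [323.35154117 236.73055537]
tcp [ 479.7 -443.7  148. ] down-axis [-0.002  0.003 -1.   ] jaw yaw -55.15 q6 0.109 open 26.3 F [ 0.6 -0.6  0.9] t 17.45
 world yaw 0.00 -> angular x total 0.0000 ; dp total (after turn) [1.2299 0.0237 0.0077]
```

Call:
apply_moves --steps '[{"angular": [0,0,0],"dp": [0.1,0.026,0.006],"jaw": 0},{"angular": [0,0,0],"dp": [0.25,0,0],"jaw": 0},{"angular": [0,0,0],"dp": [0.3,0,0],"jaw": 0},{"angular": [0,0,0],"dp": [0.25,0,0],"jaw": 0},{"angular": [0,0,0],"dp": [0.12,0,0],"jaw": 0},{"angular": [0,0,0],"dp": [0.07,0,0],"jaw": 0},{"angular": [0,0,0],"dp": [0.02,0,0],"jaw": 0},{"angular": [0,0,0],"dp": [0,0,0],"jaw": 0},{"angular": [0,0,0],"dp": [0,0,0],"jaw": 0}]'

```text
t: 18.4
tcp_pos: [481.9, -448.7, 39.4]
eef_rot: [0.212, 0.675, 0.211, -0.674]
force: [-0.6, -0.1, -0.7]
opening: 26.5
```

```bash
python3 - <<'E'
from look import *
s,c=look("w10")
s,c=look("w10")
nav(s,(480.4,-446,25))
E
```

```text
tcp [ 481.8 -448.7   39.4] down-axis [ 0.002 -0.002 -1.   ] jaw yaw -55.18 q6 0.108 open 26.8 F [-0.4  0.3 -0.8] t 18.45
 world yaw 0.00 -> angular x total 0.0000 ; dp total (after turn) [ 0.1435 -0.0306 -0.0033]
```

View pics/w10.png

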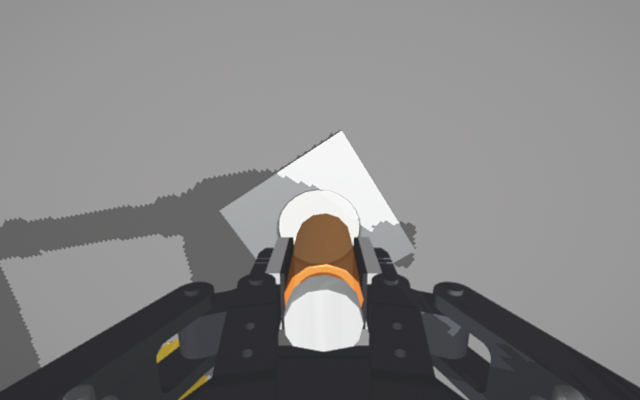

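The recess centre is at u≈319 and the vial at 323.5, so I'm about 2.5 mm off. I'll correct that while lowering.

Call:
apply_moves --steps '[{"angular": [0,0,0],"dp": [0,-0.026,-0.003],"jaw": 0},{"angular": [0,0,0],"dp": [0.04,0,0],"jaw": 0},{"angular": [0,0,0],"dp": [0.03,0,0],"jaw": 0},{"angular": [0,0,0],"dp": [0.02,0,0],"jaw": 0},{"angular": [0,0,0],"dp": [0.02,0,0],"jaw": 0},{"angular": [0,0,0],"dp": [0.01,0,0],"jaw": 0},{"angular": [0,0,0],"dp": [0,0,0],"jaw": 0},{"angular": [0,0,0],"dp": [0,0,0],"jaw": 0}]'

```text
t: 19.3
tcp_pos: [480.1, -445.8, 26.1]
eef_rot: [0.212, 0.675, 0.212, -0.675]
force: [0.4, 0.3, -0.5]
opening: 26.6
```

Call:
apply_moves --steps '[{"angular": [0,0,0],"dp": [0.008,0,0],"jaw": 0},{"angular": [0,0,0],"dp": [0,0,0],"jaw": 0}]'

```text
t: 19.5
tcp_pos: [480.0, -445.7, 25.3]
eef_rot: [0.212, 0.675, 0.211, -0.675]
force: [-0.0, -0.2, -0.4]
opening: 26.5
```

Call:
apply_moves --steps '[{"angular": [0,0,0],"dp": [0.008,0,0],"jaw": 0},{"angular": [0,0,0],"dp": [0,0,0],"jaw": 0}]'

```text
t: 19.7
tcp_pos: [480.1, -445.8, 24.9]
eef_rot: [0.212, 0.675, 0.211, -0.675]
force: [-0.6, -0.1, 1.8]
opening: 26.5
```

Call:
apply_moves --steps '[{"angular": [0,0,0],"dp": [0.005,0,0],"jaw": 0},{"angular": [0,0,0],"dp": [0,0,0],"jaw": 0}]'

```text
t: 19.9
tcp_pos: [480.1, -445.8, 24.8]
eef_rot: [0.212, 0.675, 0.211, -0.675]
force: [-0.8, 1.2, 4.7]
opening: 27.1
```

```bash
python3 - <<'E'
from look import *
s,c=look("w11")
nav(s,(480.4,-446,25))
E
```

```text
tcp [ 480.1 -445.8   24.8] down-axis [ 0.    -0.001 -1.   ] jaw yaw -55.18 q6 0.109 open 27.1 F [-0.8  1.2  4.7] t 19.9
 world yaw 0.00 -> angular x total 0.0000 ; dp total (after turn) [-0.0018  0.0029 -0.0014]
```

View pics/w11.png

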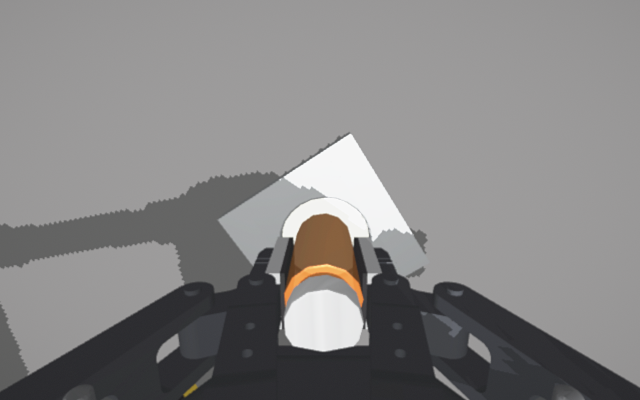

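Contact force is 4.7 N at z 24.8, which is the pick height plus the 5 mm floor. The picture shows the vial centred in the ring (283–369). I'll release it.

Call:
apply_moves --steps '[{"angular": [0,0,0],"dp": [-0.005,0,0],"jaw": 0.35},{"angular": [0,0,0],"dp": [0,0,0],"jaw": 0.4},{"angular": [0,0,0],"dp": [0,0,0],"jaw": 0.5},{"angular": [0,0,0],"dp": [0,0,0],"jaw": 0.55},{"angular": [0,0,0],"dp": [0,0,0],"jaw": 0.55},{"angular": [0,0,0],"dp": [-0.05,0,0],"jaw": 0.55},{"angular": [0,0,0],"dp": [-0.2,0,0],"jaw": 0.55},{"angular": [0,0,0],"dp": [-0.35,0,0],"jaw": 0.55},{"angular": [0,0,0],"dp": [-0.35,0,0],"jaw": 0.55},{"angular": [0,0,0],"dp": [-0.25,0,0],"jaw": 0.7},{"angular": [0,0,0],"dp": [-0.05,0,0],"jaw": 0.85},{"angular": [0,0,0],"dp": [0,0,0],"jaw": 0.85}]'

```text
t: 21.15
tcp_pos: [480.3, -446.0, 150.7]
eef_rot: [0.212, 0.675, 0.211, -0.674]
force: [0.6, 0.4, -0.9]
opening: 72.5
```

```bash
python3 - <<'E'
from look import *
s,c=look("w12")
s,c=look("w12")
nav(s,(466.6,-96.6,150),-84.5)
E
```

```text
tcp [ 479.7 -445.4  149.1] down-axis [-0.  0. -1.] jaw yaw -55.18 q6 0.109 open 72.6 F [-0.1 -0.1 -0.5] t 21.2
 world yaw -29.32 -> angular x total 0.4886 ; dp total (after turn) [-0.0075 -3.4842 -0.2038]
 world yaw 150.68 -> angular x total -2.5114 ; dp total (after turn) [-0.0075  3.4842  0.2038]
```

View pics/w12.png

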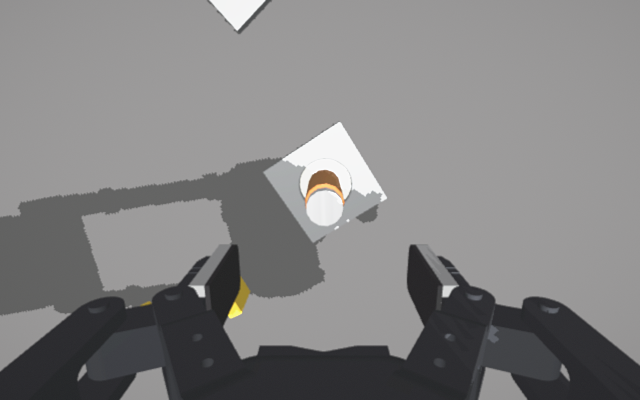

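The vial stands upright in the recess, with its cap at (325,208) over the ring at 299–352. The bottle is next.

Call:
apply_moves --steps '[{"angular": [0.122,0,0],"dp": [0,0,0],"jaw": 0.85},{"angular": [0.122,0,0],"dp": [0,0,0],"jaw": 0.85},{"angular": [0.122,0,0],"dp": [0,0,0],"jaw": 0.85},{"angular": [0.122,0,0],"dp": [0,0,0],"jaw": 0.85},{"angular": [0,0,0],"dp": [0,-0.18,-0.02],"jaw": 0.85},{"angular": [0,0,0],"dp": [0,-0.39,-0.02],"jaw": 0.85},{"angular": [0,0,0],"dp": [0,-0.39,-0.02],"jaw": 0.85},{"angular": [0,0,0],"dp": [0,-0.39,-0.02],"jaw": 0.85},{"angular": [0,0,0],"dp": [0,-0.39,-0.02],"jaw": 0.85},{"angular": [0,0,0],"dp": [0,-0.39,-0.02],"jaw": 0.85},{"angular": [0,0,0],"dp": [0,-0.39,-0.02],"jaw": 0.85},{"angular": [0,0,0],"dp": [0,-0.39,-0.02],"jaw": 0.85}]'

```text
t: 22.45
tcp_pos: [466.1, -151.3, 148.4]
eef_rot: [-0.035, -0.705, -0.036, 0.707]
force: [-0.1, 0.0, -0.3]
opening: 72.9
```

Call:
apply_moves --steps '[{"angular": [0,0,0],"dp": [0,-0.39,-0.02],"jaw": 0.85},{"angular": [0,0,0],"dp": [0,-0.18,-0.02],"jaw": 0.85},{"angular": [0,0,0],"dp": [0,0,0],"jaw": 0.85},{"angular": [0,0,0],"dp": [0,0,0],"jaw": 0.85},{"angular": [0,0,0],"dp": [0,0,0],"jaw": 0.85}]'

```text
t: 22.95
tcp_pos: [466.1, -97.8, 149.1]
eef_rot: [-0.034, -0.706, -0.034, 0.706]
force: [-0.8, -0.1, 0.4]
opening: 72.2
```

```bash
python3 - <<'E'
from look import *
s,c=look("w13")
s,c=look("w13")
nav(s,(466.6,-96.6,22),-84.5)
print(proj(c,(466.6,-96.6,85)))
im=c["img"].astype(int);g=im.mean(2)
m=(g>205)&(np.arange(400)[:,None]<330)
for b in blobs(c,m,300):
    if abs(b[:,0,0].mean()-323)<100:
        W=np.array([ray(c,p,68)[:2] for p in b[:,0]],np.float32);print(b[:,0].mean(0),cv2.minAreaRect(W))
E
```

```text
tcp [466.2 -98.1 149.2] down-axis [-0. -0. -1.] jaw yaw -84.48 q6 1.121 open 72.6 F [0.6 0.8 0.4] t 23.0
 world yaw -0.02 -> angular x total 0.0003 ; dp total (after turn) [ 1.272  -0.0148 -0.0057]
 world yaw 179.98 -> angular x total -2.9997 ; dp total (after turn) [1.272  0.0148 0.0057]
[319.78834974 210.09277726]
[324.62903226 182.56989247] ((477.6827392578125, -96.99008178710938), (23.01511001586914, 44.016563415527344), 2.5026373863220215)
```

View pics/w13.png

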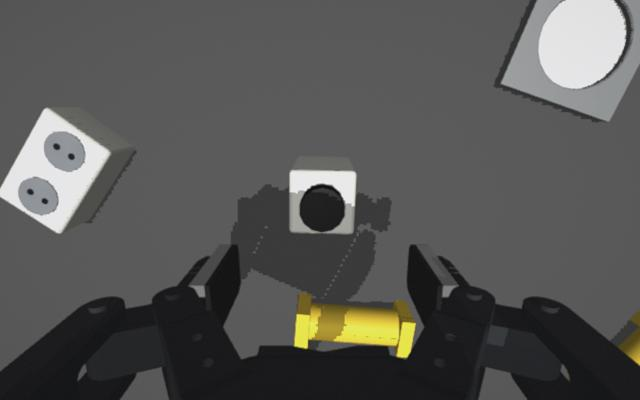

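```bash
python3 - <<'E'
from look import *
s,c=look("w13")
g=c["img"].mean(2)
L=[];Rr=[];B=[]
for v in range(176,228,3):
    r=g[v,275:375];i=np.where(r>150)[0];L.append((275+i[0],v));Rr.append((275+i[-1],v))
for u in range(296,352,4):
    r=g[200:245,u];i=np.where(r>120)[0];B.append((u,200+i[-1]))
print(L[::5],Rr[::5],B[::4])
for n,P in(("L",L),("R",Rr),("B",B)):
    W=np.array([ray(c,p,68)[:2] for p in P],np.float32);vx,vy,x,y=cv2.fitLine(W,cv2.DIST_HUBER,0,.01,.01).ravel();print(n,np.degrees(np.arctan2(vy,vx)),x,y)
print(ray(c,(322,207.5),85))
E
```

```text
Traceback (most recent call last):
IndexError: index -1 is out of bounds for axis 0 with size 0
```

```bash
python3 - <<'E'
from look import *
s,c=look("w13")
g=c["img"].mean(2)
print(g[200,280:366:3].astype(int)); print(g[215:242,300].astype(int))
L=[];Rr=[];B=[]
for v in range(176,228,3):
    r=g[v,275:375];i=np.where(r>105)[0];L.append((275+i[0],v));Rr.append((275+i[-1],v))
for u in list(range(294,302,2))+list(range(344,354,2)):
    r=g[200:245,u];i=np.where(r>105)[0];B.append((u,200+i[-1]))
print(L[::5],Rr[::5],B[::3])
for n,P in(("L",L),("R",Rr),("B",B)):
    W=np.array([ray(c,p,68)[:2] for p in P],np.float32);vx,vy,x,y=cv2.fitLine(W,cv2.DIST_HUBER,0,.01,.01).ravel();print(n,np.degrees(np.arctan2(vy,vx)),x,y)
print(ray(c,(322,207.5),85))
E
```

```text
[ 59  58  58 111 160 164 166  40  33  33  32  32  34  32  32  32  32  30
  32  39  38 135 233 233 231  94  58  57  58]
[ 52  83 125 144 158 163 163 163 162 162 162 162 162 162 162 161 149 121
  80  58  57  57  58  59  58  58  59]
[(np.int64(289), 176), (np.int64(289), 191), (np.int64(289), 206), (np.int64(289), 221)] [(np.int64(356), 176), (np.int64(355), 191), (np.int64(354), 206), (np.int64(353), 221)] [(294, np.int64(232)), (300, np.int64(232)), (348, np.int64(233))]
L 4.0166154 465.4599 -75.51267
R 3.3837101 469.69894 -119.9633
B -85.12506 445.5145 -102.5213
[468.56910127 -97.98844383  85.        ]
```

The bottle's shoulder edges are at u 289–355 and its angle is within about 1.5° of the jaws. Its centre is about (468,-97.5), and the cap seen by the wrist camera agrees. I'll descend and grip.

Call:
apply_moves --steps '[{"angular": [0,0,0],"dp": [0.15,-0.004,-0.015],"jaw": 0.85},{"angular": [0,0,0],"dp": [0.3,0,0],"jaw": 0.85},{"angular": [0,0,0],"dp": [0.35,0,0],"jaw": 0.85},{"angular": [0,0,0],"dp": [0.25,0,0],"jaw": 0.85},{"angular": [0,0,0],"dp": [0.15,0,0],"jaw": 0.85},{"angular": [0,0,0],"dp": [0.07,0,0],"jaw": 0.85},{"angular": [0,0,0],"dp": [0,0,0],"jaw": 0.85},{"angular": [0,0,0],"dp": [0,0,0],"jaw": 0.85}]'

```text
t: 23.95
tcp_pos: [468.5, -97.3, 23.0]
eef_rot: [0.034, 0.707, 0.034, -0.706]
force: [0.6, -1.0, -0.1]
opening: 72.4
```

Call:
apply_moves --steps '[{"angular": [0,0,0],"dp": [0,0,0],"jaw": 0.7},{"angular": [0,0,0],"dp": [0,0,0],"jaw": 0.65},{"angular": [0,0,0],"dp": [0,0,0],"jaw": 0.6},{"angular": [0,0,0],"dp": [0,0,0],"jaw": 0.55},{"angular": [0,0,0],"dp": [0,0,0],"jaw": 0.5},{"angular": [0,0,0],"dp": [0,0,0],"jaw": 0.4},{"angular": [0,0,0],"dp": [0,0,0],"jaw": 0},{"angular": [0,0,0],"dp": [0,0,0],"jaw": 0},{"angular": [0,0,0],"dp": [0,0,0],"jaw": 0},{"angular": [0,0,0],"dp": [0,0,0],"jaw": 0}]'

```text
t: 24.95
tcp_pos: [468.2, -97.0, 23.1]
eef_rot: [0.034, 0.707, 0.034, -0.706]
force: [-1.1, 0.8, 6.4]
opening: 45.7
```

Call:
apply_moves --steps '[{"angular": [0,0,0],"dp": [-0.05,0,0],"jaw": 0},{"angular": [0,0,0],"dp": [-0.15,0,0],"jaw": 0},{"angular": [0,0,0],"dp": [-0.3,0,0],"jaw": 0},{"angular": [0,0,0],"dp": [-0.35,0,0],"jaw": 0},{"angular": [0,0,0],"dp": [-0.3,0,0],"jaw": 0},{"angular": [0,0,0],"dp": [-0.12,0,0],"jaw": 0},{"angular": [0,0,0],"dp": [0,0,0],"jaw": 0},{"angular": [0,0,0],"dp": [0,0,0],"jaw": 0}]'

```text
t: 25.75
tcp_pos: [467.2, -96.6, 148.9]
eef_rot: [-0.034, -0.706, -0.034, 0.707]
force: [-0.3, 0.3, -1.1]
opening: 45.4
```

```bash
python3 - <<'E'
from look import *
s,c=look("w14")
s,c=look("w14")
nav(s,(491.4,452.5,150),-84.75)
E
```

```text
tcp [466.8 -96.5 148.4] down-axis [-0.002  0.001 -1.   ] jaw yaw -84.46 q6 1.124 open 45.4 F [-0.8 -0.  -2.2] t 25.8
 world yaw -0.29 -> angular x total 0.0048 ; dp total (after turn) [-0.0125 -5.4444 -0.7475]
 world yaw 179.71 -> angular x total -2.9952 ; dp total (after turn) [-0.0125  5.4444  0.7475]
```

View pics/w14.png

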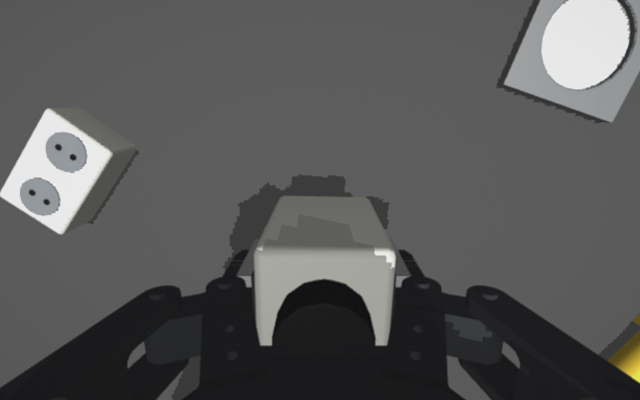

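The bottle is held upright, with its shoulder at u 257–395. I'll carry it to the square recess.

Call:
apply_moves --steps '[{"angular": [0.005,0,0],"dp": [0,-0.18,-0.025],"jaw": 0},{"angular": [0,0,0],"dp": [0,-0.363,-0.05],"jaw": 0},{"angular": [0,0,0],"dp": [0,-0.363,-0.05],"jaw": 0},{"angular": [0,0,0],"dp": [0,-0.363,-0.05],"jaw": 0},{"angular": [0,0,0],"dp": [0,-0.363,-0.05],"jaw": 0},{"angular": [0,0,0],"dp": [0,-0.363,-0.05],"jaw": 0},{"angular": [0,0,0],"dp": [0,-0.363,-0.05],"jaw": 0},{"angular": [0,0,0],"dp": [0,-0.363,-0.05],"jaw": 0},{"angular": [0,0,0],"dp": [0,-0.363,-0.05],"jaw": 0},{"angular": [0,0,0],"dp": [0,-0.363,-0.05],"jaw": 0},{"angular": [0,0,0],"dp": [0,-0.363,-0.05],"jaw": 0},{"angular": [0,0,0],"dp": [0,-0.363,-0.05],"jaw": 0}]'

```text
t: 27.05
tcp_pos: [486.0, 325.1, 147.7]
eef_rot: [-0.033, -0.705, -0.032, 0.707]
force: [0.8, 0.9, -0.9]
opening: 45.5
```

Call:
apply_moves --steps '[{"angular": [0,0,0],"dp": [0,-0.363,-0.05],"jaw": 0},{"angular": [0,0,0],"dp": [0,-0.363,-0.05],"jaw": 0},{"angular": [0,0,0],"dp": [0,-0.363,-0.05],"jaw": 0},{"angular": [0,0,0],"dp": [0,-0.18,-0.025],"jaw": 0},{"angular": [0,0,0],"dp": [0,0,0],"jaw": 0},{"angular": [0,0,0],"dp": [0,0,0],"jaw": 0},{"angular": [0,0,0],"dp": [0,0,0],"jaw": 0}]'

```text
t: 27.75
tcp_pos: [492.4, 450.4, 148.4]
eef_rot: [-0.033, -0.706, -0.031, 0.707]
force: [0.7, 0.2, -2.3]
opening: 45.7
```

```bash
python3 - <<'E'
from look import *
s,c=look("w15")
s,c=look("w15")
nav(s,(491.4,452.5,28),-84.75)
E
```

```text
tcp [492.6 450.4 148.9] down-axis [-0.001 -0.002 -1.   ] jaw yaw -84.83 q6 2.118 open 45.3 F [ 0.5  0.6 -1.5] t 27.8
 world yaw 0.08 -> angular x total -0.0013 ; dp total (after turn) [ 1.209  -0.0234  0.0083]
 world yaw -179.92 -> angular x total 2.9987 ; dp total (after turn) [ 1.209   0.0234 -0.0083]
```

View pics/w15.png

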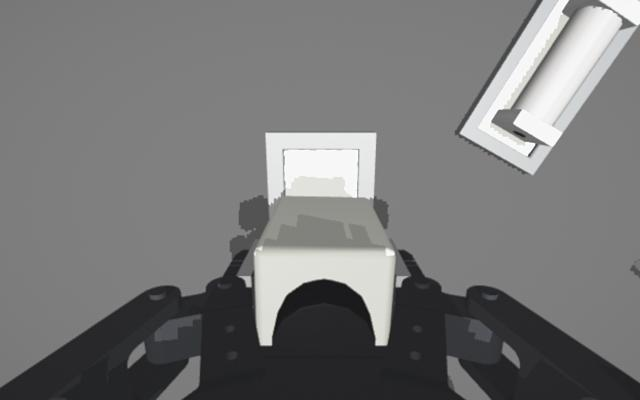

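```bash
python3 - <<'E'
from look import *
s,c=look("w15")
a,b=ray(c,(265.5,132.5),11),ray(c,(376.3,132.5),11);M=Rm(s)
print(np.linalg.norm(a-b),(a+b)/2+45*M[:,2],s["tcp_pos"])
E
```

```text
90.30151236043363 [491.27482111 451.40561442  11.034396  ] [492.72441062 450.55661772 149.21590617]
```

Call:
apply_moves --steps '[{"angular": [0,0,0],"dp": [0.1,-0.012,0.006],"jaw": 0},{"angular": [0,0,0],"dp": [0.25,0,0],"jaw": 0},{"angular": [0,0,0],"dp": [0.3,0,0],"jaw": 0},{"angular": [0,0,0],"dp": [0.25,0,0],"jaw": 0},{"angular": [0,0,0],"dp": [0.1,0,0],"jaw": 0},{"angular": [0,0,0],"dp": [0.05,0,0],"jaw": 0},{"angular": [0,0,0],"dp": [0,0,0],"jaw": 0},{"angular": [0,0,0],"dp": [0,0,0],"jaw": 0},{"angular": [0,0,0],"dp": [0,0,0],"jaw": 0}]'

```text
t: 28.8
tcp_pos: [492.9, 453.7, 45.9]
eef_rot: [0.032, 0.707, 0.033, -0.706]
force: [-0.4, 0.7, -1.5]
opening: 45.6
```

```bash
python3 - <<'E'
from look import *
s,c=look("w16")
s,c=look("w16")
nav(s,(491.4,452.5,28),-84.75)
E
```

```text
tcp [492.8 453.6  45.8] down-axis [ 0.002  0.001 -1.   ] jaw yaw -84.76 q6 2.12 open 45.5 F [ 0.1 -0.5 -1. ] t 28.85
 world yaw 0.01 -> angular x total -0.0002 ; dp total (after turn) [0.1778 0.0094 0.0149]
 world yaw -179.99 -> angular x total 2.9998 ; dp total (after turn) [ 0.1778 -0.0094 -0.0149]
```

View pics/w16.png

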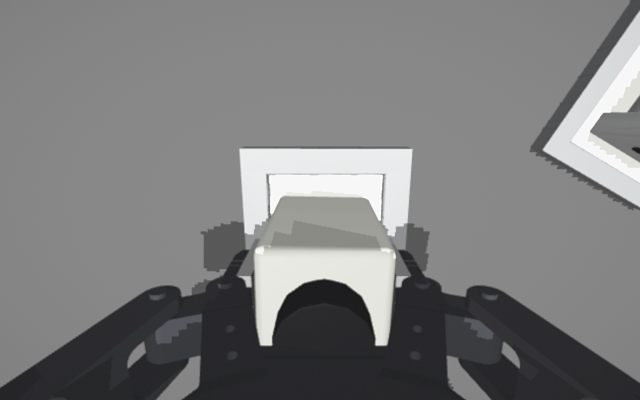

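The recess spans u 268–383 and the bottle is centred at 325 with its edges parallel. I'll lower it.

Call:
apply_moves --steps '[{"angular": [0,0,0],"dp": [0.03,0.008,0.013],"jaw": 0},{"angular": [0,0,0],"dp": [0.04,0,0],"jaw": 0},{"angular": [0,0,0],"dp": [0.03,0,0],"jaw": 0},{"angular": [0,0,0],"dp": [0.02,0,0],"jaw": 0},{"angular": [0,0,0],"dp": [0.02,0,0],"jaw": 0},{"angular": [0,0,0],"dp": [0.015,0,0],"jaw": 0},{"angular": [0,0,0],"dp": [0.01,0,0],"jaw": 0},{"angular": [0,0,0],"dp": [0,0,0],"jaw": 0},{"angular": [0,0,0],"dp": [0,0,0],"jaw": 0}]'

```text
t: 29.8
tcp_pos: [490.9, 452.1, 28.2]
eef_rot: [0.032, 0.706, 0.032, -0.706]
force: [-1.3, -0.1, 0.8]
opening: 45.3
```

Call:
apply_moves --steps '[{"angular": [0,0,0],"dp": [0.008,0,0],"jaw": 0},{"angular": [0,0,0],"dp": [0,0,0],"jaw": 0}]'

```text
t: 30.0
tcp_pos: [490.9, 452.2, 28.2]
eef_rot: [0.032, 0.707, 0.032, -0.706]
force: [-1.0, -0.2, 4.4]
opening: 45.7
```

Call:
apply_moves --steps '[{"angular": [0,0,0],"dp": [0.006,0,0],"jaw": 0},{"angular": [0,0,0],"dp": [0,0,0],"jaw": 0}]'

```text
t: 30.2
tcp_pos: [490.9, 452.2, 28.2]
eef_rot: [0.032, 0.707, 0.032, -0.706]
force: [-2.4, -2.0, 7.2]
opening: 45.4
```

It seats at z 28.2, the pick height plus 5 mm, with contact force rising to 7 N. I'll release it.

Call:
apply_moves --steps '[{"angular": [0,0,0],"dp": [-0.01,0,0],"jaw": 0.55},{"angular": [0,0,0],"dp": [0,0,0],"jaw": 0.6},{"angular": [0,0,0],"dp": [0,0,0],"jaw": 0.7},{"angular": [0,0,0],"dp": [0,0,0],"jaw": 0.75},{"angular": [0,0,0],"dp": [0,0,0],"jaw": 0.75},{"angular": [0,0,0],"dp": [-0.05,0,0],"jaw": 0.75},{"angular": [0,0,0],"dp": [-0.2,0,0],"jaw": 0.75},{"angular": [0,0,0],"dp": [-0.35,0,0],"jaw": 0.75},{"angular": [0,0,0],"dp": [-0.35,0,0],"jaw": 0.75},{"angular": [0,0,0],"dp": [-0.25,0,0],"jaw": 0.9},{"angular": [0,0,0],"dp": [0,0,0],"jaw": 0.95},{"angular": [0,0,0],"dp": [0,0,0],"jaw": 0.95}]'

```text
t: 31.4
tcp_pos: [490.9, 452.2, 148.2]
eef_rot: [0.032, 0.707, 0.033, -0.706]
force: [0.3, -0.2, -1.5]
opening: 80.8
```

```bash
python3 - <<'E'
from look import *
s,c=look("w17")
s,c=look("w17")
nav(s,(661,-101.8,150))
E
```

```text
tcp [490.3 451.7 146.9] down-axis [-0.001 -0.001 -1.   ] jaw yaw -84.76 q6 2.12 open 81.1 F [ 0.4  0.6 -0.1] t 31.45
 world yaw 0.00 -> angular x total 0.0000 ; dp total (after turn) [-0.0279  5.668  -1.1948]
```

View pics/w17.png

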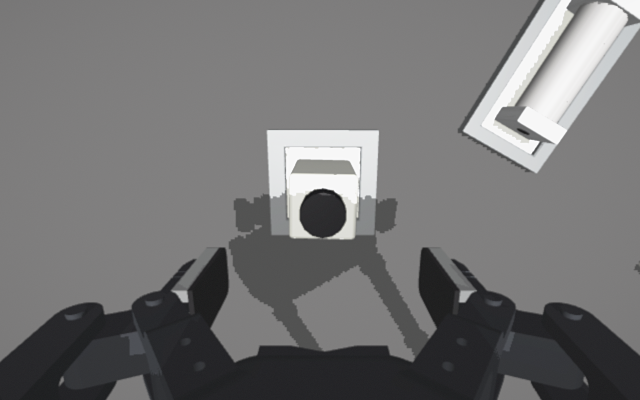

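The bottle stands upright and centred in the square recess: recess u 285–361, bottle 289–357. The jar is last.

Call:
apply_moves --steps '[{"angular": [0,0,0],"dp": [0,0.177,-0.037],"jaw": 0.95},{"angular": [0,0,0],"dp": [0,0.354,-0.075],"jaw": 0.95},{"angular": [0,0,0],"dp": [0,0.354,-0.075],"jaw": 0.95},{"angular": [0,0,0],"dp": [0,0.354,-0.075],"jaw": 0.95},{"angular": [0,0,0],"dp": [0,0.354,-0.075],"jaw": 0.95},{"angular": [0,0,0],"dp": [0,0.354,-0.075],"jaw": 0.95},{"angular": [0,0,0],"dp": [0,0.354,-0.075],"jaw": 0.95},{"angular": [0,0,0],"dp": [0,0.354,-0.075],"jaw": 0.95},{"angular": [0,0,0],"dp": [0,0.354,-0.075],"jaw": 0.95},{"angular": [0,0,0],"dp": [0,0.354,-0.075],"jaw": 0.95},{"angular": [0,0,0],"dp": [0,0.354,-0.075],"jaw": 0.95},{"angular": [0,0,0],"dp": [0,0.354,-0.075],"jaw": 0.95}]'

```text
t: 32.7
tcp_pos: [612.9, 51.9, 146.3]
eef_rot: [-0.032, -0.705, -0.032, 0.707]
force: [0.6, 0.6, -0.0]
opening: 81.0
```

Call:
apply_moves --steps '[{"angular": [0,0,0],"dp": [0,0.354,-0.075],"jaw": 0.95},{"angular": [0,0,0],"dp": [0,0.354,-0.075],"jaw": 0.95},{"angular": [0,0,0],"dp": [0,0.354,-0.075],"jaw": 0.95},{"angular": [0,0,0],"dp": [0,0.354,-0.075],"jaw": 0.95},{"angular": [0,0,0],"dp": [0,0.177,-0.037],"jaw": 1},{"angular": [0,0,0],"dp": [0,0,0],"jaw": 1},{"angular": [0,0,0],"dp": [0,0,0],"jaw": 1},{"angular": [0,0,0],"dp": [0,0,0],"jaw": 1},{"angular": [0,0,0],"dp": [0,0,0],"jaw": 1}]'

```text
t: 33.6
tcp_pos: [661.4, -99.3, 147.7]
eef_rot: [-0.033, -0.706, -0.033, 0.706]
force: [-0.7, 0.6, 0.1]
opening: 85.4
```

```bash
python3 - <<'E'
from look import *
s,c=look("w18")
s,c=look("w18")
nav(s,(661,-101.8,13))
print(proj(c,(661,-101.8,66)))
E
```

```text
tcp [661.6 -99.4 147.8] down-axis [-0.  0. -1.] jaw yaw -84.66 q6 1.224 open 85.6 F [ 0.7  0.2 -0.5] t 33.65
 world yaw 0.00 -> angular x total 0.0000 ; dp total (after turn) [1.348  0.0237 0.0079]
[325.55609573 204.36585914]
```

View pics/w18.png

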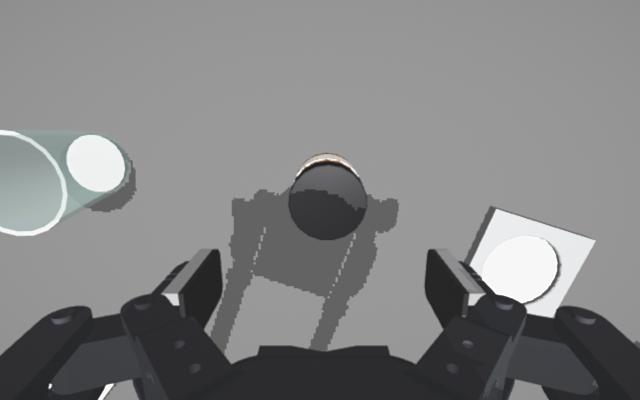

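```bash
python3 - <<'E'
from look import *
s,c=look("w18")
p=ray(c,(328,202),66);print(p,s["tcp_pos"])
nav(s,(*p[:2],13))
E
```

```text
[ 662.96805827 -103.50262488   66.        ] [661.70253193 -99.58103992 147.83808383]
tcp [661.7 -99.6 147.8] down-axis [ 0.  0. -1.] jaw yaw -84.67 q6 1.224 open 85.5 F [-0.2  0.2 -0.7] t 33.7
 world yaw 0.00 -> angular x total 0.0000 ; dp total (after turn) [ 1.3484  0.0403 -0.0089]
```

Call:
apply_moves --steps '[{"angular": [0,0,0],"dp": [0.15,0.025,-0.003],"jaw": 1},{"angular": [0,0,0],"dp": [0.3,0,0],"jaw": 1},{"angular": [0,0,0],"dp": [0.35,0,0],"jaw": 1},{"angular": [0,0,0],"dp": [0.25,0,0],"jaw": 1},{"angular": [0,0,0],"dp": [0.15,0,0],"jaw": 1},{"angular": [0,0,0],"dp": [0.1,0,0],"jaw": 1},{"angular": [0,0,0],"dp": [0.05,0,0],"jaw": 1},{"angular": [0,0,0],"dp": [0,0,0],"jaw": 1},{"angular": [0,0,0],"dp": [0,0,0],"jaw": 1}]'

```text
t: 34.65
tcp_pos: [663.3, -103.7, 13.7]
eef_rot: [0.033, 0.707, 0.032, -0.706]
force: [-0.4, -0.5, -0.0]
opening: 85.5
```

```bash
python3 - <<'E'
from look import *
s,c=look("w19")
s,c=look("w19")
nav(s,(662.3,-102.8,13))
E
```

```text
tcp [ 663.4 -103.7   13.9] down-axis [ 0.002 -0.001 -1.   ] jaw yaw -84.76 q6 1.221 open 85.5 F [0.1 0.1 0.1] t 34.7
 world yaw 0.00 -> angular x total 0.0000 ; dp total (after turn) [ 0.0086 -0.0095  0.01  ]
```

View pics/w19.png

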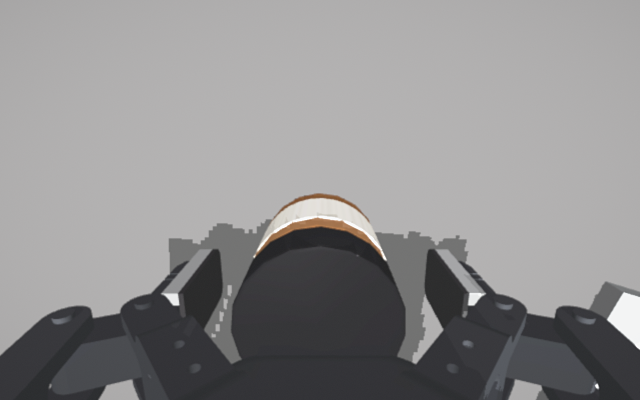

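The jar is centred between the fingers to about 1–2 mm (u 320 against 323). I'll nudge and grip.

Call:
apply_moves --steps '[{"angular": [0,0,0],"dp": [0,-0.011,0.008],"jaw": 0.9},{"angular": [0,0,0],"dp": [0,0,0],"jaw": 0.8},{"angular": [0,0,0],"dp": [0,0,0],"jaw": 0.75},{"angular": [0,0,0],"dp": [0,0,0],"jaw": 0.7},{"angular": [0,0,0],"dp": [0,0,0],"jaw": 0.65},{"angular": [0,0,0],"dp": [0,0,0],"jaw": 0.6},{"angular": [0,0,0],"dp": [0,0,0],"jaw": 0},{"angular": [0,0,0],"dp": [0,0,0],"jaw": 0},{"angular": [0,0,0],"dp": [0,0,0],"jaw": 0},{"angular": [0,0,0],"dp": [0,0,0],"jaw": 0},{"angular": [0,0,0],"dp": [0,0,0],"jaw": 0}]'

```text
t: 35.85
tcp_pos: [661.7, -102.5, 12.9]
eef_rot: [0.032, 0.707, 0.032, -0.706]
force: [-0.8, -0.5, 4.5]
opening: 53.6
```

Call:
apply_moves --steps '[{"angular": [0,0,0],"dp": [-0.05,0,0],"jaw": 0},{"angular": [0,0,0],"dp": [-0.15,0,0],"jaw": 0},{"angular": [0,0,0],"dp": [-0.3,0,0],"jaw": 0},{"angular": [0,0,0],"dp": [-0.35,0,0],"jaw": 0},{"angular": [0,0,0],"dp": [-0.3,0,0],"jaw": 0},{"angular": [0,0,0],"dp": [-0.15,0,0],"jaw": 0},{"angular": [0,0,0],"dp": [0,0,0],"jaw": 0},{"angular": [0,0,0],"dp": [0,0,0],"jaw": 0}]'

```text
t: 36.65
tcp_pos: [661.2, -102.3, 142.7]
eef_rot: [-0.032, -0.706, -0.032, 0.706]
force: [-0.8, 0.7, -1.8]
opening: 53.6
```

```bash
python3 - <<'E'
from look import *
s,c=look("w20")
s,c=look("w20")
nav(s,(597.8,-285.5,150))
E
```

```text
tcp [ 660.7 -102.2  141.7] down-axis [-0.002  0.    -1.   ] jaw yaw -84.77 q6 1.222 open 53.4 F [ 0.9  0.6 -1.6] t 36.7
 world yaw 0.00 -> angular x total 0.0000 ; dp total (after turn) [-0.0829  1.768   0.7932]
```

View pics/w20.png

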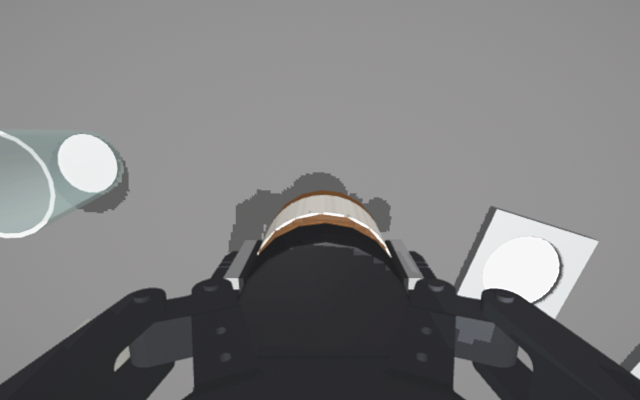

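The jar is held upright, with its lid at u 245–405. I'll carry it to the large round recess.

Call:
apply_moves --steps '[{"angular": [0,0,0],"dp": [0,0.147,0.066],"jaw": 0},{"angular": [0,0,0],"dp": [0,0.295,0.132],"jaw": 0},{"angular": [0,0,0],"dp": [0,0.295,0.132],"jaw": 0},{"angular": [0,0,0],"dp": [0,0.295,0.132],"jaw": 0},{"angular": [0,0,0],"dp": [0,0.295,0.132],"jaw": 0},{"angular": [0,0,0],"dp": [0,0.295,0.132],"jaw": 0},{"angular": [0,0,0],"dp": [0,0.147,0.066],"jaw": 0},{"angular": [0,0,0],"dp": [0,0,0],"jaw": 0},{"angular": [0,0,0],"dp": [0,0,0],"jaw": 0},{"angular": [0,0,0],"dp": [0,0,0],"jaw": 0}]'

```text
t: 37.75
tcp_pos: [599.1, -284.4, 142.4]
eef_rot: [-0.032, -0.706, -0.033, 0.706]
force: [-1.1, -0.4, -1.0]
opening: 53.0
```

```bash
python3 - <<'E'
from look import *
s,c=look("w21")
s,c=look("w21")
nav(s,(597.8,-285.5,18))
E
```

```text
tcp [ 599.2 -284.3  142.5] down-axis [-0.     0.001 -1.   ] jaw yaw -84.68 q6 0.93 open 53.3 F [-0.2  1.3 -0.9] t 37.8
 world yaw 0.00 -> angular x total 0.0000 ; dp total (after turn) [1.2448 0.0113 0.0151]
```

View pics/w21.png

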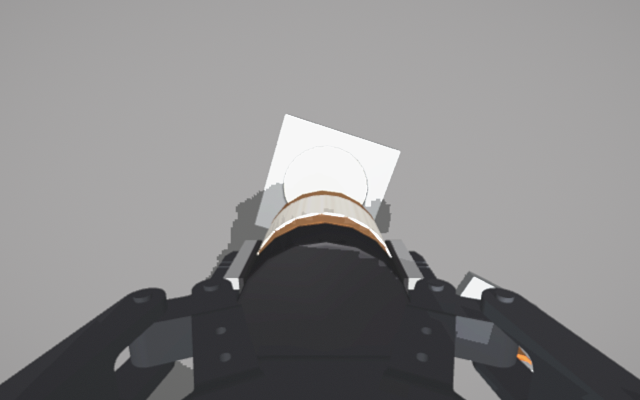

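Call:
apply_moves --steps '[{"angular": [0,0,0],"dp": [0.1,0.003,0.012],"jaw": 0},{"angular": [0,0,0],"dp": [0.25,0,0],"jaw": 0},{"angular": [0,0,0],"dp": [0.3,0,0],"jaw": 0},{"angular": [0,0,0],"dp": [0.2,0,0],"jaw": 0},{"angular": [0,0,0],"dp": [0.12,0,0],"jaw": 0},{"angular": [0,0,0],"dp": [0.05,0,0],"jaw": 0},{"angular": [0,0,0],"dp": [0.03,0,0],"jaw": 0},{"angular": [0,0,0],"dp": [0,0,0],"jaw": 0},{"angular": [0,0,0],"dp": [0,0,0],"jaw": 0}]'

```text
t: 38.75
tcp_pos: [598.3, -286.6, 38.7]
eef_rot: [0.033, 0.707, 0.032, -0.706]
force: [-0.6, 0.7, -1.2]
opening: 53.4
```

```bash
python3 - <<'E'
from look import *
s,c=look("w22")
s,c=look("w22")
nav(s,(597.8,-285.5,18))
E
```

```text
tcp [ 598.3 -286.6   38.7] down-axis [ 0.002 -0.001 -1.   ] jaw yaw -84.77 q6 0.928 open 53.3 F [ 0.5 -0.1 -1.3] t 38.8
 world yaw 0.00 -> angular x total 0.0000 ; dp total (after turn) [ 0.2073 -0.0119  0.0046]
```

View pics/w22.png

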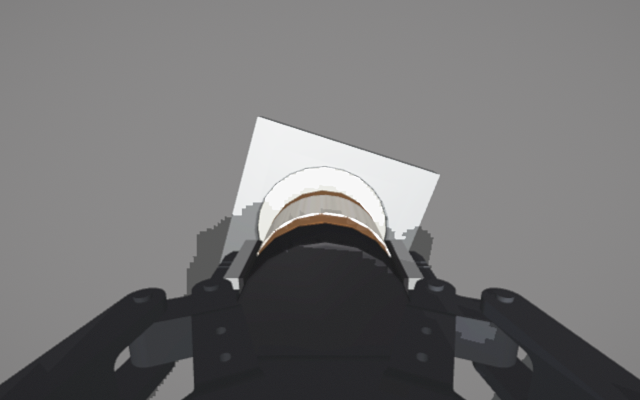

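The recess ring spans u 259–387 with its centre at 323, and the jar is centred on it. I'll lower it.

Call:
apply_moves --steps '[{"angular": [0,0,0],"dp": [0.04,-0.009,0.004],"jaw": 0},{"angular": [0,0,0],"dp": [0.04,0,0],"jaw": 0},{"angular": [0,0,0],"dp": [0.03,0,0],"jaw": 0},{"angular": [0,0,0],"dp": [0.03,0,0],"jaw": 0},{"angular": [0,0,0],"dp": [0.02,0,0],"jaw": 0},{"angular": [0,0,0],"dp": [0.015,0,0],"jaw": 0},{"angular": [0,0,0],"dp": [0.01,0,0],"jaw": 0},{"angular": [0,0,0],"dp": [0.005,0,0],"jaw": 0},{"angular": [0,0,0],"dp": [0,0,0],"jaw": 0},{"angular": [0,0,0],"dp": [0,0,0],"jaw": 0}]'

```text
t: 39.85
tcp_pos: [597.2, -285.4, 18.7]
eef_rot: [0.032, 0.706, 0.032, -0.706]
force: [-0.5, -0.4, -1.4]
opening: 53.4
```

Call:
apply_moves --steps '[{"angular": [0,0,0],"dp": [0.007,0,0],"jaw": 0},{"angular": [0,0,0],"dp": [0,0,0],"jaw": 0}]'

```text
t: 40.05
tcp_pos: [597.2, -285.4, 17.9]
eef_rot: [0.032, 0.706, 0.032, -0.706]
force: [0.2, 0.1, -1.6]
opening: 53.1
```

Call:
apply_moves --steps '[{"angular": [0,0,0],"dp": [0.006,0,0],"jaw": 0},{"angular": [0,0,0],"dp": [0,0,0],"jaw": 0}]'

```text
t: 40.25
tcp_pos: [597.2, -285.4, 17.9]
eef_rot: [0.032, 0.706, 0.032, -0.706]
force: [-1.3, 0.8, 3.0]
opening: 53.1
```

It seats at 17.9, which is 12.9 + 5. I'll release it.

Call:
apply_moves --steps '[{"angular": [0,0,0],"dp": [0,0,0],"jaw": 0.65},{"angular": [0,0,0],"dp": [0,0,0],"jaw": 0.75},{"angular": [0,0,0],"dp": [0,0,0],"jaw": 0.85},{"angular": [0,0,0],"dp": [0,0,0],"jaw": 0.9},{"angular": [0,0,0],"dp": [0,0,0],"jaw": 0.9},{"angular": [0,0,0],"dp": [-0.05,0,0],"jaw": 0.9},{"angular": [0,0,0],"dp": [-0.2,0,0],"jaw": 0.9},{"angular": [0,0,0],"dp": [-0.35,0,0],"jaw": 0.9},{"angular": [0,0,0],"dp": [-0.4,0,0],"jaw": 0.9},{"angular": [0,0,0],"dp": [-0.4,0,0],"jaw": 0.9},{"angular": [0,0,0],"dp": [-0.2,0,0],"jaw": 0.9},{"angular": [0,0,0],"dp": [0,0,0],"jaw": 0.9}]'

```text
t: 41.45
tcp_pos: [599.2, -286.5, 182.1]
eef_rot: [0.034, 0.709, 0.031, -0.704]
force: [0.5, 0.3, -0.2]
opening: 76.6
```

```bash
python3 - <<'E'
from look import *
s,c=look("w23")
nav(s,(597.8,-285.5,18))
t=capture("top");cv2.imwrite("pics/top9.png",t["img"][:,:,::-1])
t=capture("scene");cv2.imwrite("pics/sc9.png",cv2.resize(t["img"][70:300,130:530],None,fx=2,fy=2,interpolation=cv2.INTER_CUBIC)[:,:,::-1])
E
```

```text
tcp [ 599.2 -286.5  182.1] down-axis [ 0.008 -0.005 -1.   ] jaw yaw -84.76 q6 0.929 open 76.6 F [ 0.5  0.3 -0.2] t 41.45
 world yaw 0.00 -> angular x total 0.0000 ; dp total (after turn) [ 1.6411 -0.0201  0.0247]
```

View pics/w23.png

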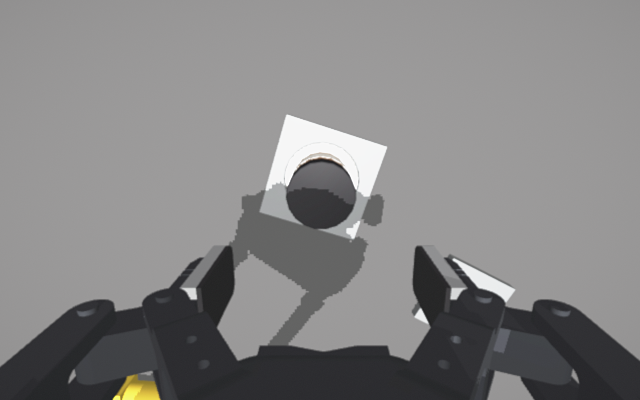

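View pics/sc9.png

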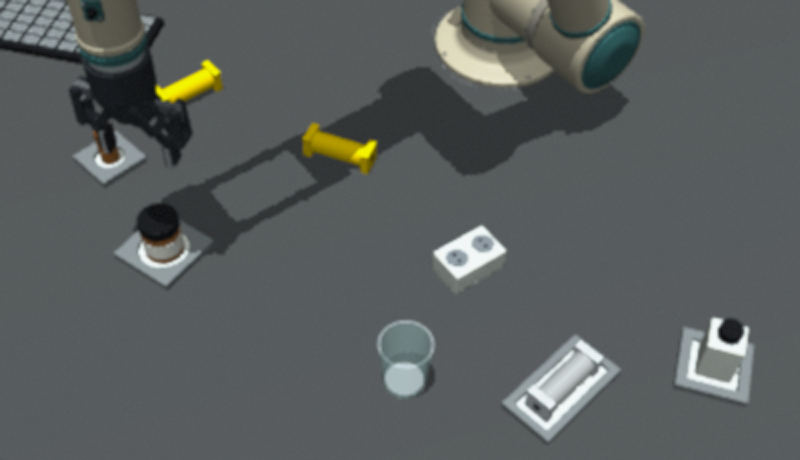

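View pics/top9.png

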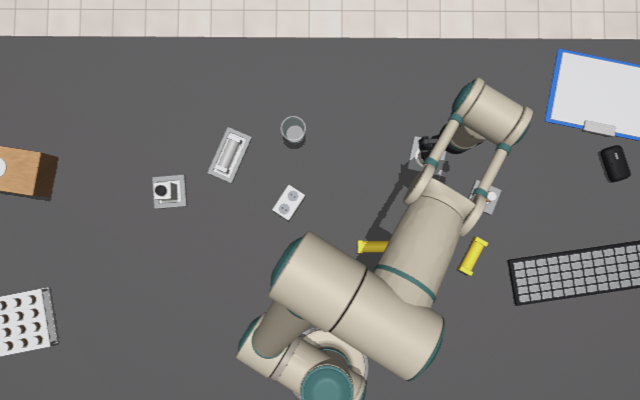

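All four sit in their holders. The scene crop shows the jar at (160,235), the cartridge at (562,380), the bottle at (722,350) and the vial standing at (108,150). The socket box and beaker are at the same pixels as at the start. I'll let the arm settle, then hand in.

Call:
apply_moves --steps '[{"angular": [0,0,0],"dp": [0,0,0],"jaw": 0.9},{"angular": [0,0,0],"dp": [0,0,0],"jaw": 0.9},{"angular": [0,0,0],"dp": [0,0,0],"jaw": 0.9},{"angular": [0,0,0],"dp": [0,0,0],"jaw": 0.9}]'

```text
t: 42.0
tcp_pos: [597.0, -285.2, 176.6]
eef_rot: [-0.032, -0.706, -0.033, 0.707]
force: [0.1, 0.2, 0.4]
opening: 76.9
```

```bash
python3 -c "
from plant import hand_in
print(hand_in())"
```

```text
the job is handed in; nothing more can be done
None
```

I put the cartridge, vial, bottle and jar, in that order, into their holders, let each one go, and handed the job in at about 42 s.

- **Seating:** each item was lowered until a light contact force showed. It stopped 5 mm above its pick height, which matches the recess floors. The largest force reading I saw was about 7 N.
- **Last pictures:** the jar, cartridge and bottle sit inside their recesses, the jar and bottle upright. I checked the vial's placing close up right after I released it. In the final views the arm partly hides it, but it still shows standing in its holder. The socket box and beaker look unmoved, and I never touched the yellow cartridges.
- **Disagreements:** the wrist and top cameras differed by up to about 2.5 mm. The measured tool position also lagged the commands by 1–3 mm until it settled. I corrected both before each placing.

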